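Set the lamp-height jig and lay the bracket level

ROBOT

A 6-joint arm with a two-finger parallel gripper is mounted at the origin on the work surface. World frame = base frame: x ahead of the robot, y to its left, z up, the work surface at z = 0. Lengths are in m, angles in rad, forces in N, time in s.
With the tool pointing down it reaches from about 0.25 to 0.775 m from the base axis. Payload 4 kg.
Tool frame: the origin (TCP) lies between the finger pads; the fingertips stand 11 mm ahead of it and the grasp point (between the pads) lies 8 mm behind it; z points along the fingers, y is the direction in which the jaws open and shut (so a half turn about z gives the same grasp; the last joint's range is limited). The gripper opens to 94 mm and grips with 3 to 60 N. Pads are 16 mm wide; open, the fingers measure 119 mm over their backs; the gripper's body (75 mm by 177 mm) begins 78 mm behind the grasp point.
Start: joints at [-1.274, 0.087, 1.371, -0, 1.684, -0.103], TCP at [0.214, -0.507, 0.217] pointing down, gripper open.
Joint ranges: [-3.1, 3.1], [-0.76, 2.03], [0.27, 2.55], [-1.08, 4.22], [0.17, 2.65], [-2.57, 2.57]. Speed limits (rad/s): [2.79, 2.79, 3.14, 3.14, 3.14, 3.14].

INTERFACE

Orientations are given as [roll, pitch, yaw] about the fixed x, y, z axes, in that order (R = Rz(yaw) Ry(pitch) Rx(roll)).
In Python, from bench import get_obs, cams, ticket gives the robot as it stands. The module is installed in compiled form; this text tells all that it offers.
- The arm moves only by the shell command python3 -m crank 'ROWS'. ROWS is JSON, a list of rows, each an object of numbers: "tx", "ty", "tz": the shift along the tool's x, y, z in cm; "twist": the turn about the tool's z in degrees; "grip": the opening, from 0 (shut) to 1 (fully open). In form: [{"tx": .., "ty": .., "tz": .., "twist": .., "grip": ..}, ...]. A call has 1 to 12 rows; each row shifts and turns the commanded pose from where the row before left it, along the tool's axes as they then stand; what a row does not reach is not made up. A row lasts 1/8 s, in which the tool goes at most 62.5 mm and 10.7 degrees, less where a joint would pass 70% of its speed; a pose out of reach is approached as far as the arm can. A call is refused whole if a number of a shift passes 6.25 or a number of a turn 10.7, either way. A call with a gripper value outside its range is refused whole. The fingers move at their own pace and stop on an object; the grip force is fixed at half the most. Time passes only in rows, so rows that do not move let the fingers close. It gives the time, the measured TCP pose, the force and the opening at its end, in the units of the state.
- get_obs(): the state, without advancing time (a new reading comes with each control period).
- cams.snapshot(name): name is "scene" or "top"; returns a dict with "frame" (420x560x3 uint8, red, green, blue), "intrinsics" (3x3 intrinsics, pixels), "dist" ([k1, k2, p1, p2, k3] as OpenCV has them; the pictures are not rectified), "R" (3x3) and "t" (3): a world point X has camera coordinates R X + t. Camera axes: x right, y down, z forward; pixel columns grow to the right and rows downward; lengths in m; the calibration is good to about 2 mm. A picture is of the moment at which its call begins. There is no depth.
- ticket.close_job(): hands the job in, once; it reports no verdict.
Trained networks look in a picture, given as the dict that the camera call returned (one of the last four; its "shot" number tells which), for a name from the list of things; names that differ only in an ending like _2 or _b are one class to them, and where a whole thing is asked for, a point or a joint stands for the part that bears it (a point fixed in the world has none). Each returns a list of dicts, best first, with "conf" (0 to 1); they miss things now and then, are a little off and sometimes report something else, mostly with a low value. They report only what shows in the picture. A call takes as long as a camera call. They do not tell look-alikes from the thing itself.
- cams.outline_of(picture, query): "region" (420x560 bool, what is visible of it) and "centre" ([column, row] in pixels, amid what is visible of it).
The state is a dict: "time": time; "joint_positions": joint angles; "qvel": joint speeds; "joint_torque": joint torques, N m; "tool_pos": TCP position; "ee_rot": TCP orientation; "wrist_force": force on the tool from outside, world axes, zero at the start; "wrist_torque": the same for the moment, N m; "width": finger opening in m.
Only numpy, scipy, OpenCV 4.12 (cv2) and the standard library are available. Lean on these libraries where they do the work, as an engineer would, in place of code of your own. Each camera call takes 0.05 s, during which the arm holds its last target.

TASK

On the turntable's lamp-height jig, spin the knurled collar up its threaded rod until its top face is level with the floor of the nest on the pillar beside it, and let go of it. Then pick up the loose lamp-socket bracket and lay it gently across the two, its fork round the rod on top of the collar and its plain tail flat in the nest, so that it lies level. Leave the nest's height and the motor, remote housing, loupe and elevation knob as they are.

Things in the scene. Friction and masses are not known exactly. Their poses are not given: they have to be found in the camera images.
- turntable: low cast-aluminium disc, 310 mm across, 14 mm high, fixed (does not turn); origin at the centre of its underside, z up. It carries the jig, all in its own frame: a dark steel base bar 172 x 56 mm along x, its top 24 mm above the table; a vertical threaded rod 14 mm thick at x = -58, y = 20 mm whose top is 104 mm above the table; and a nest on a pillar at x = 57, y = 20 mm, so the nest lies 115 mm from the rod in the turntable's +x direction
- collar_top (a point): centre of the top face of the knurled steel collar, on the rod's axis. The collar is a cylinder 50 mm across and 22 mm high, extending 22 mm down from this point; the rod passes through it and stands 29 to 35 mm above it at the start. Starts 9 to 21 mm lower than the nest floor
- collar (a joint): turn of the collar on its rod in rad, growing counter-clockwise seen from above; range -0.8 to 5.8. The coarse multi-start thread raises it 30 mm per full counter-clockwise turn (4.77 mm per rad); about 0.1 N m of friction holds it wherever it is left
- nest_floor (a point): point on the flat floor of the aluminium nest, on the pillar's axis, where the middle of the bracket's tail should lie. The nest is a shallow tray 70 mm wide: side cheeks 60 mm apart inside and an end wall whose inner face is 21.5 mm beyond this point (away from the rod), all rising 8 mm above the floor; open towards the rod, where the floor ends 23 mm from this point. Its clamped height differs from start to start and must not be changed
- bracket: loose chromed lamp-socket bracket, 0.2 kg or so: flat plate 150 mm (x) by 50 mm (y), 5 mm thick, origin at the centre of its underside, z up. The +x end is a fork: an open slot 24 mm wide from x = 35 to the end at x = 75 mm. A socket block 30 (x) x 26 (y) mm stands upright in the middle, from the plate up to 50 mm above the underside, with a 22 mm white ceramic disc 4 mm high on top; it is the place to grip, across y. It starts flat on the table left or right of the turntable
- fork (a point): underside of the bracket, in the middle of the slot, 55 mm from the origin along +x: belongs on the rod's axis
- tail (a point): underside of the bracket's plain tail, 60 mm from the origin along -x: belongs on the nest floor point
- motor: dusty black fan motor, upright cylinder 70 mm across, 54 mm high plus a 22 mm boss and stub shaft to 62 mm; stands loose on the turntable beside the jig, its wall 50 mm or more from the rod's axis; origin at the centre of its underside
- remote: cream remote control housing 140 x 52 x 26 mm (x, y, z) lying on the table; origin at the centre of its underside
- loupe: glass loupe with a steel rim, a disc 76 mm across and 23 mm high lying on the table; origin at the centre of its underside
- knob: brown bakelite elevation knob, 60 mm across and 32 mm high, on the table; origin at the centre of its underside
Things that resemble listed ones, but are neither listed nor needed, are in the scene too. What is shaped like the bracket but yellow is not meant.

How it is judged:
By the outcome, as a careful person would: the job done as asked, in the order asked, and still so for the second after the job is handed in, with the robot touching nothing.
It also fails if it takes over 72 s, if anything falls off the work surface, if the arm or the gripper's body presses on something with over 40 N, if the wrist force passes 120 N, or if a joint passes its speed limit or range.

## Working session

There is one attempt and no reset: what is moved stays moved. The work goes in short steps, Python scripts to look and compute and a shell command to move; the robot and the scene stay as the last step left them, time stands still between calls to the robot, and variables do not carry over. Pictures are saved under pics/ and viewed, and the job is handed in when it is done.

```bash
mkdir -p pics; ls
cat > h.py <<'E'
import numpy as np, cv2, pickle
from bench import get_obs, cams, ticket
def snap(name, fn=None, scale=1.4):
    p=cams.snapshot(name)
    pickle.dump({k:v for k,v in p.items()},open(f'last_{name}.pkl','wb'))
    if fn:
        im=cv2.cvtColor(p['frame'],cv2.COLOR_RGB2BGR)
        cv2.imwrite('pics/'+fn,cv2.resize(im,None,fx=scale,fy=scale,interpolation=cv2.INTER_CUBIC))
    return p
def crop(p,fn,c0,r0,c1,r1,s):
    im=cv2.cvtColor(p['frame'],cv2.COLOR_RGB2BGR)[r0:r1,c0:c1]
    cv2.imwrite('pics/'+fn,cv2.resize(im,None,fx=s,fy=s,interpolation=cv2.INTER_CUBIC))
def proj(p,X):
    X=np.atleast_2d(np.array(X,float))
    rv=cv2.Rodrigues(np.array(p['R'],float))[0]
    return cv2.projectPoints(X,rv,np.array(p['t'],float),np.array(p['intrinsics'],float),np.array(p['dist'],float))[0].reshape(-1,2)
def ray(p,uv):
    n=cv2.undistortPoints(np.array(uv,float).reshape(-1,1,2),np.array(p['intrinsics'],float),np.array(p['dist'],float)).reshape(-1,2)
    R=np.array(p['R'],float);t=np.array(p['t'],float)
    d=np.c_[n,np.ones(len(n))]@R
    return -R.T@t,d
def onz(p,uv,z):
    C,d=ray(p,uv)
    return C+d*((z-C[2])/d[:,2])[:,None]
E
python3 - <<'E'
from h import *
o=get_obs();print(o)
for n in('scene','top'):
    p=snap(n,n+'0.png')
    C,_=ray(p,[[280,210]]);print(n,C,p['shot'])
    for q in('turntable','collar','nest_floor','bracket','motor','remote','loupe','knob','fork'):
        for d in cams.outline_of(p,q): print(q,round(d['conf'],2),np.round(d['centre'],1),d['region'].sum())
E
```

```text
pics
{'time': 0.0, 'joint_positions': array([-1.27407400e+00,  8.79298026e-02,  1.37220746e+00, -3.88437474e-05,
        1.68358014e+00, -1.03090679e-01]), 'qvel': array([ 0.00048344,  0.00087685, -0.00025649,  0.00153072,  0.00134759,
        0.00113062]), 'joint_torque': array([-6.63292685e-04, -3.40184569e+01, -3.02427685e+01,  7.16391834e-02,
        3.32098443e-02, -1.52164475e-04]), 'tool_pos': array([ 0.21392466, -0.50614113,  0.21534165]), 'ee_rot': array([-3.13947521e+00, -1.80252766e-04,  3.99808479e-01]), 'wrist_force': array([ 0.24510893,  0.98593637, -0.20941578]), 'wrist_torque': array([ 0.00879632, -0.02826439,  0.00943395]), 'width': 0.09389753888681168}
scene [1.41239961 0.26576789 0.92664785] 1
turntable 0.68 [292.6 240.2] 5298
turntable 0.21 [231.7 195. ] 415
collar 0.57 [269.5 221.3] 304
collar 0.55 [313.  230.5] 196
nest_floor 0.84 [270.5 219.3] 266
bracket 0.8 [183.1 182.5] 370
bracket 0.59 [230.6 197.6] 382
bracket 0.22 [309.1 226.7] 184
motor 0.56 [284.8 209.2] 393
motor 0.3 [204.4 240. ] 398
remote 0.75 [413.1 239.2] 628
remote 0.61 [284.1 210.1] 423
remote 0.38 [230.6 198. ] 398
loupe 0.95 [202.4 239.5] 347
knob 0.78 [393.1 292.3] 408
fork 0.96 [229.4 199.2] 385
fork 0.8 [180.5 183.1] 373
top [ 0.32925787 -0.10091469  1.62407532] 2
turntable 0.86 [271.2 201.8] 6742
collar 0.44 [253.8 200.2] 204
nest_floor 0.65 [286.9 191.3] 331
nest_floor 0.46 [288.6 225.8] 389
bracket 0.73 [417.5 243.4] 624
bracket 0.6 [357.  237.4] 579
motor 0.9 [289.5 226. ] 387
motor 0.33 [354.1 236.9] 687
remote 0.92 [159.4 241.4] 715
remote 0.45 [354.6 164.3] 469
loupe 0.64 [353.4 165.1] 435
knob 0.81 [170.5 173.1] 294
fork 0.88 [356.7 237.5] 618
```

View pics/scene0.png

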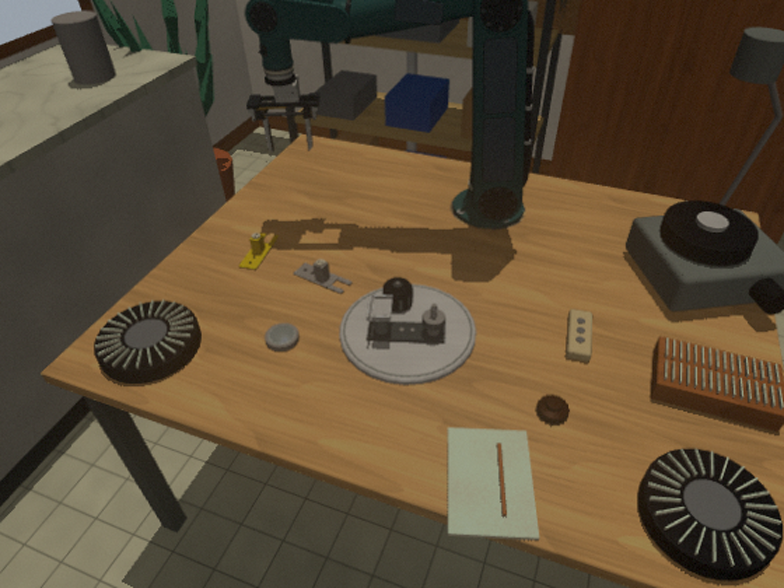

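View pics/top0.png

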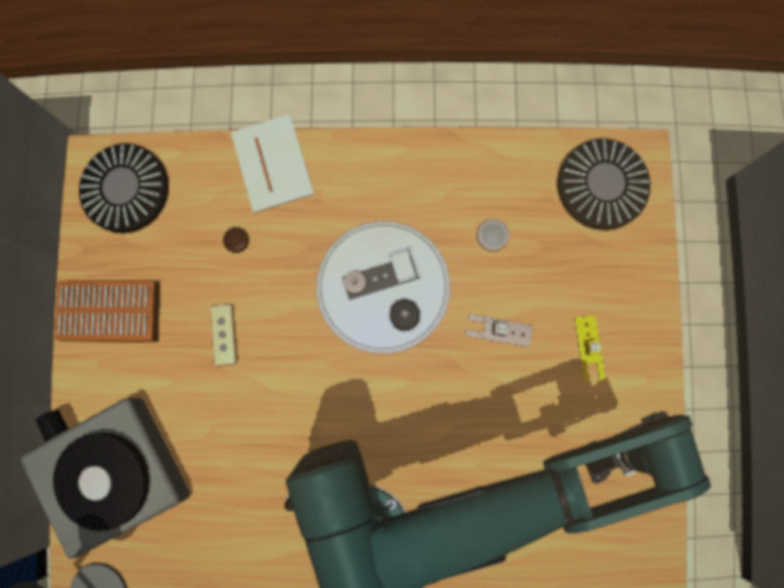

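Run:
```python
import pickle
from h import crop
p=pickle.load(open('last_scene.pkl','rb'));crop(p,'s0c.png',150,150,350,290,4)
p=pickle.load(open('last_top.pkl','rb'));crop(p,'t0c.png',220,140,360,245,5.5);crop(p,'t0d.png',320,200,450,280,6)
```

```text
(no output)
```

View pics/s0c.png

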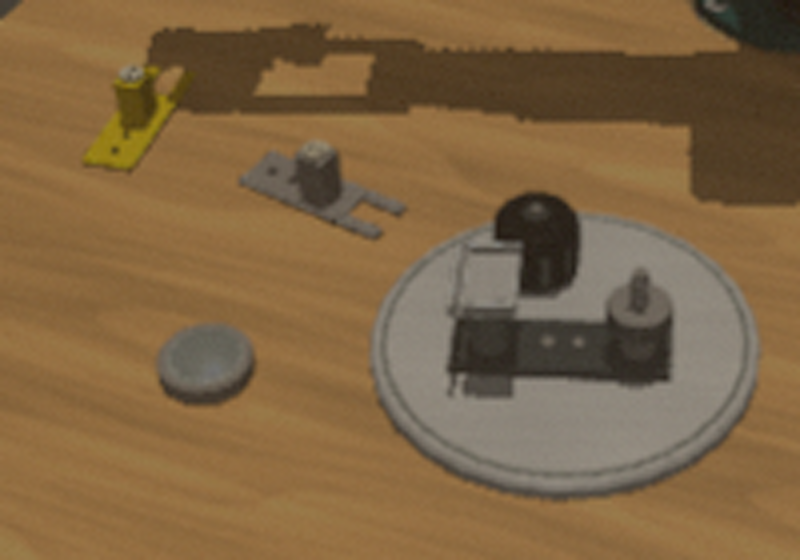

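View pics/t0c.png

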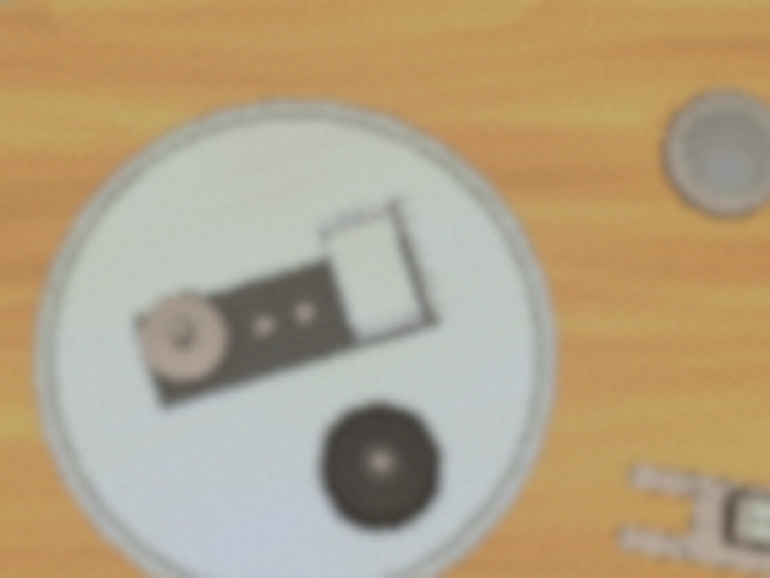

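View pics/t0d.png

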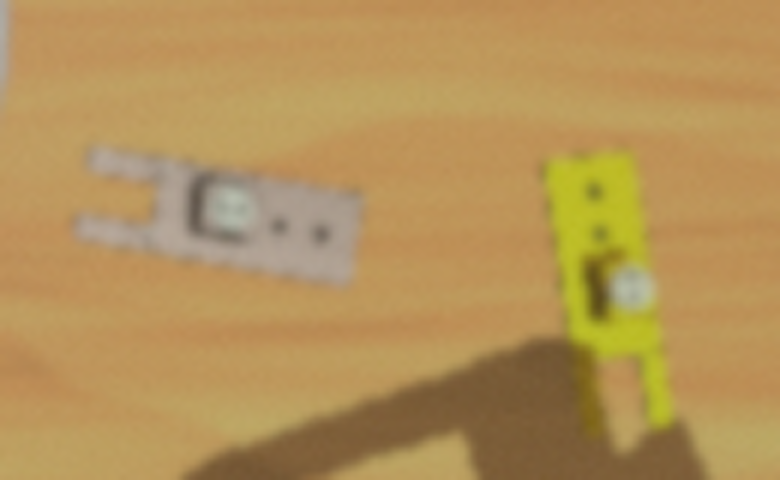

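The chromed bracket is at top (357,237) / scene (230,197). The yellow look-alike at top (418,243) / scene (183,182) is excluded, and the crop confirms which is which. The jig has its collar at top (253,200) and its nest at (288,190), with the motor at (289,226). Next I measure the poses.

```bash
cat > m1.py <<'E'
from h import *
import scipy.optimize as so
P={n:snap(n) for n in('top','scene')}
# average a few frames? take outlines
def best(p,q,near):
    ds=[d for d in cams.outline_of(p,q) if np.hypot(*(np.array(d['centre'])-near))<15]
    return ds[0] if ds else None
p=P['top']
d=best(p,'turntable',(271,202))
m=d['region'].astype(np.uint8)
c,_=cv2.findContours(m,cv2.RETR_EXTERNAL,cv2.CHAIN_APPROX_NONE)
c=max(c,key=cv2.contourArea);e=cv2.fitEllipse(cv2.convexHull(c));print('ell',e)
print('tt centre z=.014',onz(p,[e[0]],0.014))
w=onz(p,cv2.convexHull(c).reshape(-1,2),0.014)
r=so.least_squares(lambda q:np.hypot(w[:,0]-q[0],w[:,1]-q[1])-q[2],[w[:,0].mean(),w[:,1].mean(),.155]);print('circ',r.x)
for n,p in P.items():
    g=cv2.cvtColor(p['frame'],cv2.COLOR_RGB2GRAY)
    print(n, 'rough collar/nest', onz(p,[[252.5,200.5],[287,190]] if n=='top' else [[310,226],[272,219]],.07))
    for q,nr in(('loupe',None),('motor',None),('remote',None),('knob',None)):
        ds=cams.outline_of(p,q)
        if ds: print(q,round(ds[0]['conf'],2),onz(p,[ds[0]['centre']],.02).round(3))
print(get_obs()['time'])
E
python3 m1.py
```

```text
ell ((273.01849365234375, 205.18856811523438), (94.97222137451172, 95.5584945678711), 173.4390411376953)
tt centre z=.014 [[ 0.55781049 -0.04659074  0.014     ]]
circ [ 0.55985836 -0.04641492  0.15406377]
top rough collar/nest [[ 0.56487758  0.01537304  0.07      ]
 [ 0.59745589 -0.09203151  0.07      ]]
loupe 0.83 [[ 0.681 -0.312  0.02 ]]
motor 0.93 [[ 0.491 -0.093  0.02 ]]
remote 0.78 [[0.451 0.304 0.02 ]]
knob 0.62 [[0.669 0.295 0.02 ]]
scene rough collar/nest [[ 0.56075619  0.01669617  0.07      ]
 [ 0.57140906 -0.10335384  0.07      ]]
loupe 0.87 [[ 0.683 -0.285  0.02 ]]
motor 0.65 [[0.684 0.296 0.02 ]]
remote 0.78 [[0.452 0.325 0.02 ]]
knob 0.63 [[0.677 0.29  0.02 ]]
1.55
```

```bash
cat > ov.py <<'E'
from h import *
import sys
def wires(par):
    tx,ty,yaw,zn,zc=par
    R=np.array([[np.cos(yaw),-np.sin(yaw),0],[np.sin(yaw),np.cos(yaw),0],[0,0,1]])
    T=lambda a:np.array(a,float)@R.T+[tx,ty,0]
    a=np.linspace(0,2*np.pi,60)
    circ=lambda x,y,z,r:np.c_[x+r*np.cos(a),y+r*np.sin(a),0*a+z]
    W={}
    W['tt']=T(circ(0,0,.014,.155)); W['tt0']=T(circ(0,0,0,.155))
    W['bar']=T([(-.086,-.008,.024),(.086,-.008,.024),(.086,.048,.024),(-.086,.048,.024),(-.086,-.008,.024)])
    W['ct']=T(circ(-.058,.02,zc,.025)); W['cb']=T(circ(-.058,.02,zc-.022,.025))
    W['rod']=T(circ(-.058,.02,.104,.007))
    x0,x1=.057-.023,.057+.0215
    W['nest']=T([(x0,-.01,zn),(x1,-.01,zn),(x1,.05,zn),(x0,.05,zn),(x0,-.01,zn)])
    W['cheek']=T([(x0,-.01,zn+.008),(x1,-.01,zn+.008),(x1,.05,zn+.008),(x0,.05,zn+.008)])
    return W
def draw(p,par,fn,c0,r0,c1,r1,s,ks=None):
    im=cv2.cvtColor(p['frame'],cv2.COLOR_RGB2BGR)[r0:r1,c0:c1]
    im=cv2.resize(im,None,fx=s,fy=s,interpolation=cv2.INTER_CUBIC)
    cols=[(0,0,255),(0,128,255),(0,255,0),(255,0,0),(255,0,255),(0,255,255),(255,255,0),(128,0,255)]
    for (k,w),c in zip(wires(par).items(),cols):
        if ks and k not in ks: continue
        uv=(proj(p,w)-[c0,r0]+.5)*s-.5
        cv2.polylines(im,[np.round(uv).astype(int)],False,c,1)
    cv2.imwrite('pics/'+fn,im)
if __name__=='__main__':
    import pickle
    par=eval(sys.argv[1]);tag=sys.argv[2]
    draw(pickle.load(open('last_top.pkl','rb')),par,'ot'+tag+'.png',220,150,325,256,7.5*.75)
    draw(pickle.load(open('last_scene.pkl','rb')),par,'os'+tag+'.png',240,195,342,275,7.5)
E
python3 ov.py "(.559,-.0465,-1.276,.082,.07)" a
```

```text
(no output)
```

View pics/ota.png

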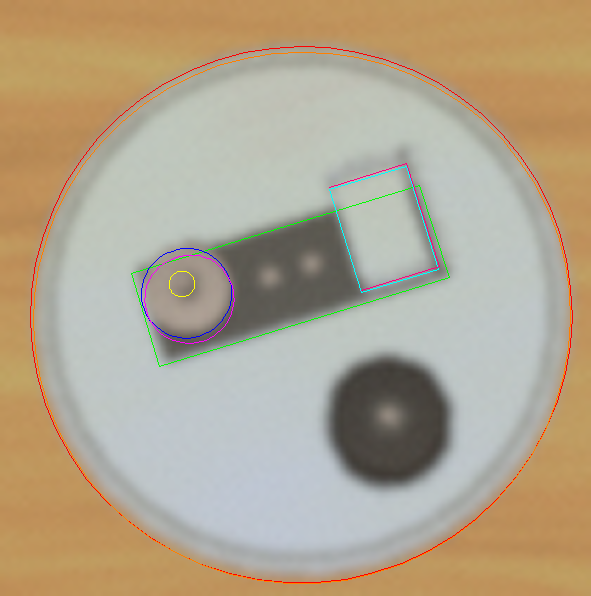

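View pics/osa.png

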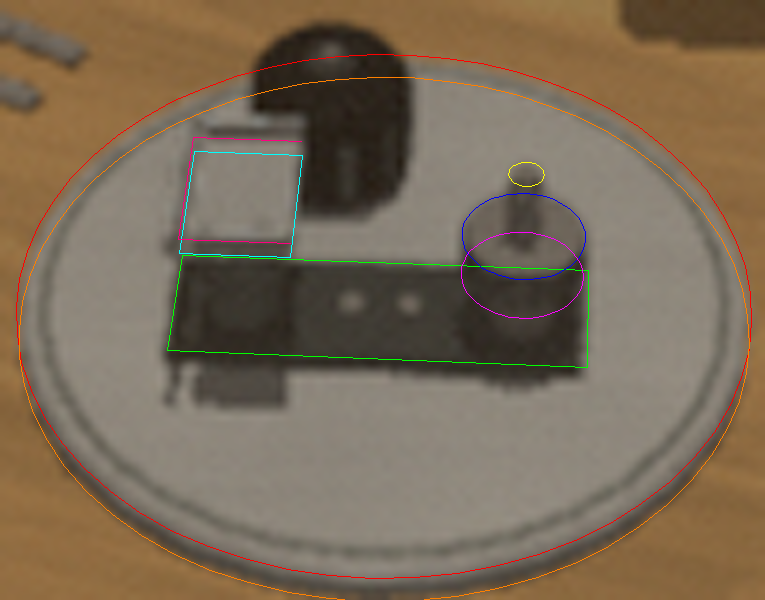

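```bash
cat > fit.py <<'E'
from h import *
from ov import *
import pickle, scipy.optimize as so
from scipy.ndimage import map_coordinates
P={n:pickle.load(open(f'last_{n}.pkl','rb')) for n in('top','scene')}
G={}
for n,p in P.items():
    g=cv2.cvtColor(p['frame'],cv2.COLOR_RGB2LAB).astype(float)
    m=0
    for c in range(3):
        h=cv2.GaussianBlur(g[:,:,c],(0,0),.9)
        m=m+np.gradient(h,axis=0)**2+np.gradient(h,axis=1)**2
    G[n]=np.minimum(np.sqrt(m),25)
def dens(w,k=12):
    return np.concatenate([a+(b-a)*np.linspace(0,1,k,endpoint=False)[:,None] for a,b in zip(w[:-1],w[1:])])
def sc(n,w,off):
    uv=proj(P[n],w)+off
    return map_coordinates(G[n],[uv[:,1],uv[:,0]],order=1,mode='nearest').mean()
def cost(v,full=True):
    par=v[:5]; W=wires(par)
    ot,os=v[5:7],v[7:9]
    s=2*sc('top',W['tt'],ot)+1*sc('scene',W['tt'],os)
    b=W['bar']
    s+=2*sc('top',dens(b[[0,1]]),ot)+sc('top',dens(b[[3,4]]),ot)+2*sc('scene',dens(b[[1,2]]),os)+1*sc('scene',dens(b[[0,1]]),os)
    s+=1*sc('top',W['ct'],ot)
    s+=2*sc('scene',W['ct'],os)
    a=W['nest'];c=W['cheek']
    s+=2*sc('top',dens(a[[3,0]],12),ot)+1.5*sc('top',dens(c[[1,2]]),ot)
    s+=1*sc('scene',dens(a[[3,0]]),os)+1.5*sc('scene',dens(a[[1,2]]),os)*0
    return -s+.5*np.sum(v[5:9]**2)
if __name__=='__main__':
    bestr=None
    rng=np.random.default_rng(0)
    S=np.array([.004,.004,.03,.008,.006,.7,.7,.7,.7])
    for i in range(30):
        x0=np.array([.559,-.0465,-1.276,.085,.072,0,0,0,0])+S*rng.normal(size=9)*.7
        sim=np.vstack([x0]+[x0+S*e for e in np.eye(9)])
        r=so.minimize(cost,x0,method='Nelder-Mead',options=dict(initial_simplex=sim,maxiter=1500,xatol=1e-5,fatol=1e-4))
        if bestr is None or r.fun<bestr.fun: bestr=r
        if i%3==0: print(r.fun.round(2),r.x.round(4))
    print('BEST',bestr.fun,bestr.x.round(4).tolist())
    par=bestr.x[:5]
    for n,o,f,b in(('top',bestr.x[5:7],'fit_t.png',(220,150,325,256,5.6)),('scene',bestr.x[7:9],'fit_s.png',(240,195,342,275,7.5))):
        p=dict(P[n]);K=np.array(p['intrinsics'],float).copy();K[0,2]+=o[0];K[1,2]+=o[1];p['intrinsics']=K
        draw(p,par,f,*b)
E
python3 fit.py
```

```text
-273.01 [ 0.5608 -0.0477 -1.2863  0.0884  0.0743  0.2497  0.0767  0.4274  0.1039]
-273.24 [ 0.5593 -0.0479 -1.2953  0.0822  0.074   0.2597 -0.3902  0.3577  0.2844]
-273.26 [ 0.5599 -0.0475 -1.2924  0.0963  0.0737  0.191  -0.2183  0.3384  0.1166]
-273.23 [ 0.5602 -0.0474 -1.288   0.0829  0.0742  0.3944 -0.0935  0.2419  0.1817]
-273.18 [ 0.5596 -0.0476 -1.2995  0.0863  0.0739  0.2866 -0.2176  0.3587  0.1436]
-273.04 [ 0.5613 -0.0468 -1.2866  0.0958  0.074   0.5198  0.2592  0.2477 -0.2198]
-272.78 [ 0.5616 -0.0485 -1.2896  0.0878  0.0746 -0.0134  0.2954  0.7637 -0.0484]
-273.24 [ 0.5592 -0.048  -1.2982  0.0816  0.0739  0.219  -0.3604  0.3757  0.2737]
-273.28 [ 0.5599 -0.0471 -1.2929  0.0964  0.0739  0.3092 -0.2098  0.2343  0.088 ]
-272.68 [ 0.5613 -0.0458 -1.2869  0.0885  0.0747  0.8447  0.2289 -0.074  -0.1617]
BEST -273.2770006323518 [0.5599, -0.0471, -1.2929, 0.0964, 0.0739, 0.3092, -0.2098, 0.2343, 0.088]
```

View pics/fit_s.png

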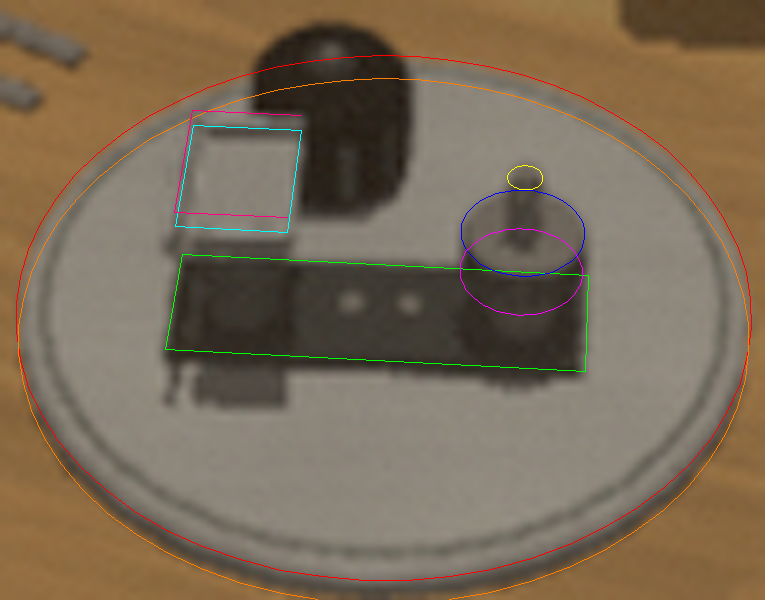

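View pics/fit_t.png

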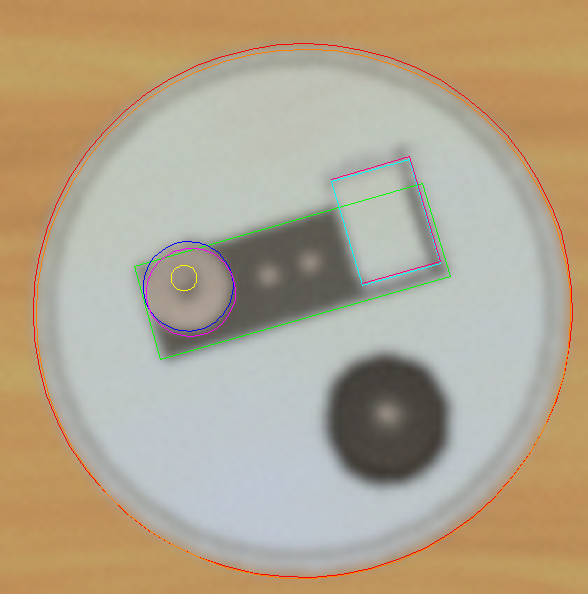

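```bash
cat > fit2.py <<'E'
import fit
from fit import *
def cost2(v):
    par=v[:5]; W=wires(par);ot,os=v[5:7],v[7:9]
    s=2*sc('top',W['tt'],ot)+1*sc('scene',W['tt'],os)
    b=W['bar']
    s+=2*sc('top',dens(b[[0,1]]),ot)+2*sc('top',dens(b[[3,4]]),ot)+1*sc('scene',dens(b[[1,2]]),os)
    s+=2*sc('top',W['ct'],ot)+2*sc('scene',W['ct'],os)
    tx,ty,yaw,zn,zc=par
    c,s_=np.cos(yaw),np.sin(yaw)
    T=lambda L:np.array([(tx+c*x-s_*y,ty+s_*x+c*y,z) for x,y,z in L])
    h=zn+.008
    N=dens(T([(.036,.055,h),(.0785,.055,h)]),30);F=dens(T([(.036,-.015,h),(.0785,-.015,h)]),30)
    s+=2*sc('scene',N,os)+2*sc('scene',F,os)
    s+=2*sc('top',dens(T([(.034,-.01,zn),(.034,.05,zn)]),20),ot)+1*sc('scene',dens(T([(.034,-.01,zn),(.034,.05,zn)]),20),os)
    return -s+.5*np.sum(v[5:9]**2)
rng=np.random.default_rng(1);B=None
S=np.array([.004,.004,.03,.005,.004,.7,.7,.7,.7])
for i in range(30):
    x0=np.array([.5595,-.047,-1.285,.088,.0725,0,0,0,0])+S*rng.normal(size=9)*.7
    sim=np.vstack([x0]+[x0+S*e for e in np.eye(9)])
    r=so.minimize(cost2,x0,method='Nelder-Mead',options=dict(initial_simplex=sim,maxiter=1500,xatol=1e-5,fatol=1e-4))
    if B is None or r.fun<B.fun: B=r
    if i%4==0: print(r.fun.round(2),r.x.round(4))
print('BEST',B.fun,B.x.round(4).tolist())
x=B.x;c,s=np.cos(x[2]),np.sin(x[2])
for n,a in(('rod',(-.058,.02)),('nest',(.057,.02))): print(n,(x[0]+c*a[0]-s*a[1]).round(4),(x[1]+s*a[0]+c*a[1]).round(4))
for n,o,f,b in(('top',x[5:7],'f2_t.png',(220,150,325,256,5.6)),('scene',x[7:9],'f2_s.png',(240,195,342,275,7.5))):
    p=dict(P[n]);K=np.array(p['intrinsics'],float).copy();K[0,2]+=o[0];K[1,2]+=o[1];p['intrinsics']=K
    draw(p,x[:5],f,*b)
# bracket
from h import *
for n in P:
    p=P[n]; im=p['frame']
    print(n)
p=P['top']; 
for uv in [(320+205/6,200+195/6)]: pass
px=lambda a:[(320+u/6,200+v/6) for u,v in a]
print('corners z=5', onz(p,px([(88,160),(76,228),(365,192),(350,285)]),.005).round(4).tolist())
print('disc z=.054', onz(p,px([(233,206)]),.054).round(4))
E
python3 fit2.py
```

```text
-306.23 [ 0.5607 -0.0459 -1.2948  0.0903  0.0741  0.4731  0.0736  0.1968 -0.1632]
-306.12 [ 0.56   -0.0462 -1.2931  0.0908  0.0743  0.3761 -0.1295  0.1663  0.0796]
-306.21 [ 0.561  -0.0457 -1.296   0.0901  0.0739  0.543   0.1599  0.1569 -0.2785]
-306.23 [ 0.5608 -0.0457 -1.2942  0.0903  0.074   0.5278  0.0926  0.1489 -0.2106]
-306.23 [ 0.5611 -0.0458 -1.2937  0.0904  0.074   0.4915  0.1761  0.2186 -0.2355]
-306.18 [ 0.5604 -0.0461 -1.2943  0.0902  0.0738  0.3953 -0.0568  0.2355 -0.1058]
-306.14 [ 0.5606 -0.045  -1.2941  0.0902  0.0736  0.7295  0.032  -0.07   -0.2594]
-306.18 [ 0.5609 -0.0462 -1.2969  0.0906  0.0745  0.3717  0.1467  0.3631 -0.0886]
BEST -306.23500680554844 [0.561, -0.0458, -1.2939, 0.0905, 0.0742, 0.507, 0.1559, 0.1962, -0.1987]
rod 0.5644 0.0155
nest 0.5958 -0.0951
top
scene
corners z=5 [[0.4885, -0.2446, 0.005], [0.452, -0.2376, 0.005], [0.4703, -0.3937, 0.005], [0.4204, -0.3843, 0.005]]
disc z=.054 [[ 0.4592 -0.3154  0.054 ]]
```

View pics/f2_s.png

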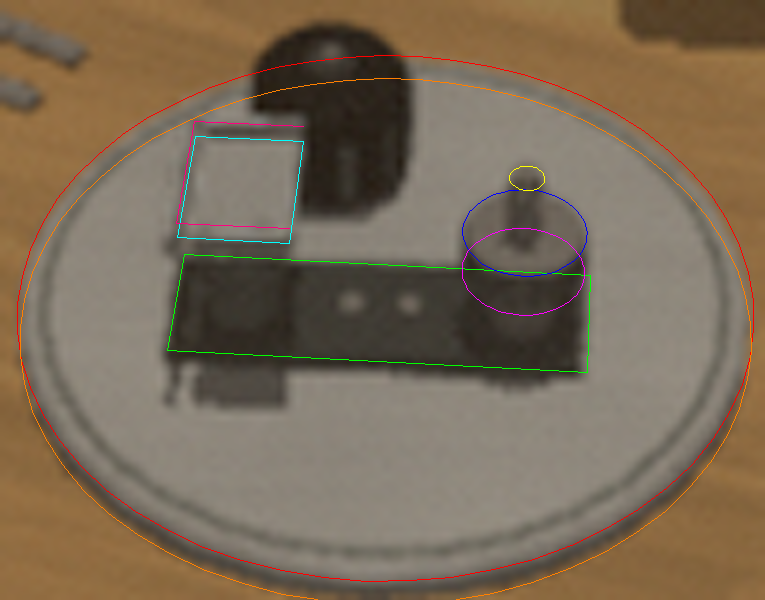

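Fit: rod (0.564, 0.0155), nest (0.596, -0.095), collar top z≈74 mm, nest floor z≈90 mm. The gap of about 16 mm lies within the given 9–21 mm range. I'm moving above the rod.

```bash
python3 -m crank '[{"tx":4.38,"ty":-2.87,"grip":0.66},{"tx":4.38,"ty":-2.87},{"tx":4.38,"ty":-2.87},{"tx":4.38,"ty":-2.87},{"tx":4.38,"ty":-2.87},{"tx":4.38,"ty":-2.87},{"tx":4.38,"ty":-2.87},{"tx":4.38,"ty":-2.87},{"tx":4.38,"ty":-2.87},{"tx":4.38,"ty":-2.87},{"tx":4.38,"ty":-2.87},{"tx":4.38,"ty":-2.87}]'
```

```text
invalid input at $[0]: expected keys tx, ty, tz, twist, grip
```

```bash
python3 -m crank '[{"twist":10,"tz":1},{"twist":10,"tz":1},{"twist":10,"tz":1},{"twist":10,"tz":1},{"tz":0}]'; python3 -c "
from h import *
print(get_obs()['joint_positions'])"
```

```text
[-1.27410979e+00  8.71775978e-02  1.37067593e+00  1.80748546e-05
  1.68364055e+00 -1.03078015e-01]invalid input at $[0]: expected keys tx, ty, tz, twist, grip
```

```bash
python3 -m crank '[{"tx":4.38,"ty":-2.87,"tz":0,"twist":0,"grip":0.66},{"tx":4.38,"ty":-2.87,"tz":0,"twist":0,"grip":0.66},{"tx":4.38,"ty":-2.87,"tz":0,"twist":0,"grip":0.66},{"tx":4.38,"ty":-2.87,"tz":0,"twist":0,"grip":0.66},{"tx":4.38,"ty":-2.87,"tz":0,"twist":0,"grip":0.66},{"tx":4.38,"ty":-2.87,"tz":0,"twist":0,"grip":0.66},{"tx":4.38,"ty":-2.87,"tz":0,"twist":0,"grip":0.66},{"tx":4.38,"ty":-2.87,"tz":0,"twist":0,"grip":0.66},{"tx":4.38,"ty":-2.87,"tz":0,"twist":0,"grip":0.66},{"tx":4.38,"ty":-2.87,"tz":0,"twist":0,"grip":0.66},{"tx":4.38,"ty":-2.87,"tz":0,"twist":0,"grip":0.66},{"tx":4.38,"ty":-2.87,"tz":0,"twist":0,"grip":0.66}]'
```

```text
time: 3.05
tool_pos: [0.565, 0.0167, 0.2166]
ee_rot: [3.141, -0.0, 0.4]
wrist_force: [0.8, -1.2, 0.4]
width: 0.0621
```

```bash
python3 -m crank '[{"tx":0,"ty":0,"tz":0,"twist":10,"grip":0.66},{"tx":0,"ty":0,"tz":0,"twist":10,"grip":0.66},{"tx":0,"ty":0,"tz":0,"twist":10,"grip":0.66},{"tx":0,"ty":0,"tz":0,"twist":10,"grip":0.66},{"tx":0,"ty":0,"tz":0,"twist":0,"grip":0.66},{"tx":0,"ty":0,"tz":0,"twist":0,"grip":0.66}]'; python3 -c "
from h import *
print(get_obs()['joint_positions'])"
```

```text
time: 3.8
tool_pos: [0.5642, 0.0152, 0.2165]
ee_rot: [3.142, -0.0, -0.296]
wrist_force: [0.8, -0.3, -0.8]
width: 0.0622
[-7.35452541e-02  1.19314280e-01  1.33576030e+00 -6.30812293e-05
  1.68652011e+00  1.79314913e+00]
```

```bash
python3 -m crank '[{"tx":0,"ty":0,"tz":3,"twist":0,"grip":0.66},{"tx":0,"ty":0,"tz":3,"twist":0,"grip":0.66},{"tx":0,"ty":0,"tz":3,"twist":0,"grip":0.66},{"tx":0,"ty":0,"tz":1,"twist":0,"grip":0.66},{"tx":0,"ty":0,"tz":0,"twist":0,"grip":0.66}]'; python3 -c "
from h import *
p=snap('scene');crop(p,'s1.png',240,150,350,250,7)
p=snap('top');crop(p,'t1.png',220,150,325,250,5)"
```

```text
time: 4.42
tool_pos: [0.564, 0.0152, 0.1162]
ee_rot: [3.141, 0.001, -0.298]
wrist_force: [1.0, -0.4, 0.3]
width: 0.0625
```

View pics/s1.png

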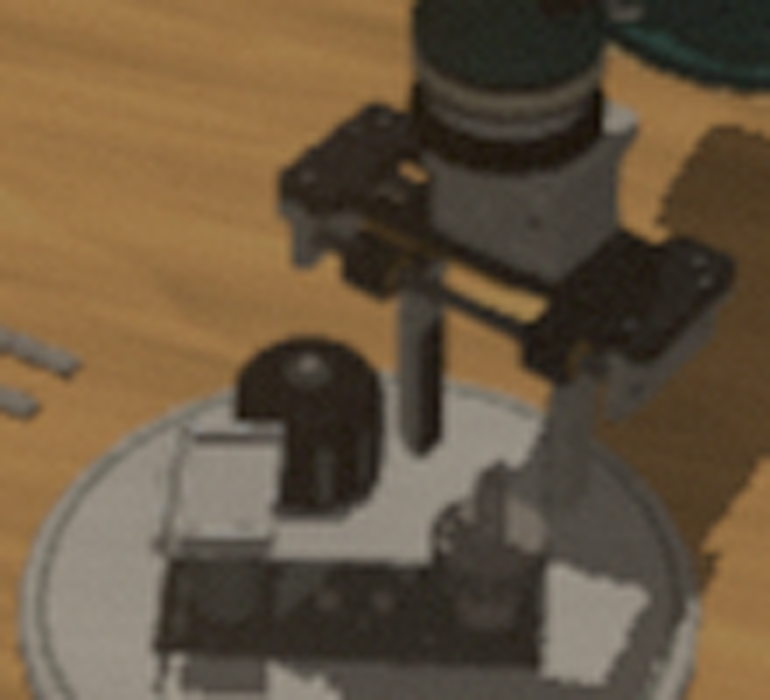

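View pics/t1.png

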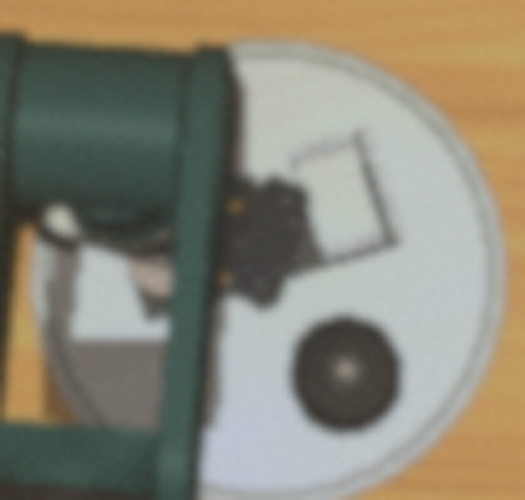

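The scene view shows the open fingers straddling the rod at (490,490), clear of the motor (310,430) and the nest (230,480). I'm going down and gripping.

```bash
python3 -m crank '[{"tx":0,"ty":0,"tz":2,"twist":0,"grip":0.66},{"tx":0,"ty":0,"tz":2,"twist":0,"grip":0.66},{"tx":0,"ty":0,"tz":2,"twist":0,"grip":0.66},{"tx":0,"ty":0,"tz":0,"twist":0,"grip":0.66},{"tx":0,"ty":0,"tz":0,"twist":0,"grip":0.56}]'
```

```text
time: 5.15
tool_pos: [0.5654, 0.0151, 0.0583]
ee_rot: [-3.141, -0.003, -0.298]
wrist_force: [-0.1, 0.2, -0.1]
width: 0.0556
```

```bash
python3 -m crank '[{"tx":0,"ty":0,"tz":0,"twist":0,"grip":0.5},{"tx":0,"ty":0,"tz":0,"twist":0,"grip":0.5},{"tx":0,"ty":0,"tz":0,"twist":0,"grip":0.45}]'
```

```text
time: 5.52
tool_pos: [0.5648, 0.0131, 0.0581]
ee_rot: [3.138, -0.003, -0.299]
wrist_force: [-1.8, -5.0, 0.8]
width: 0.0496
```

```bash
python3 -m crank '[{"tx":0,"ty":0.2,"tz":0,"twist":0,"grip":0.4},{"tx":0,"ty":0,"tz":0,"twist":0,"grip":0.4},{"tx":0,"ty":0,"tz":-0.083,"twist":-10,"grip":0.4},{"tx":0,"ty":0,"tz":-0.083,"twist":-10,"grip":0.4},{"tx":0,"ty":0,"tz":-0.083,"twist":-10,"grip":0.4},{"tx":0,"ty":0,"tz":0,"twist":0,"grip":0.4}]'; python3 -c "
from h import *
o=get_obs();print(o['wrist_force'],o['wrist_torque'],o['joint_positions'][5])
p=snap('scene');crop(p,'s2.png',240,150,350,250,7)"
```

```text
time: 6.28
tool_pos: [0.5649, 0.0152, 0.0606]
ee_rot: [-3.139, -0.004, 0.224]
wrist_force: [0.1, 5.0, 5.9]
width: 0.0497
[0.07151315 4.95999763 5.92111281] [ 0.56239916 -0.08831967  0.01378853] 1.2703518795475475
```

View pics/s2.png

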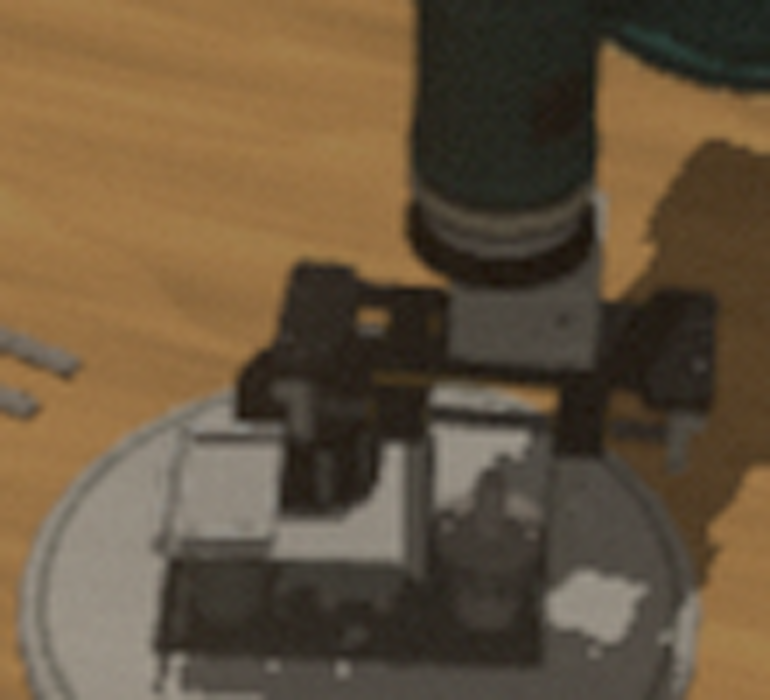

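```bash
python3 -m crank '[{"tx":0,"ty":-0.1,"tz":-0.05,"twist":0,"grip":0.4},{"tx":0,"ty":0,"tz":-0.083,"twist":-10,"grip":0.4},{"tx":0,"ty":0,"tz":-0.083,"twist":-10,"grip":0.4},{"tx":0,"ty":0,"tz":-0.083,"twist":-10,"grip":0.4},{"tx":0,"ty":0,"tz":-0.083,"twist":-10,"grip":0.4},{"tx":0,"ty":0,"tz":-0.083,"twist":-10,"grip":0.4},{"tx":0,"ty":0,"tz":-0.083,"twist":-10,"grip":0.4},{"tx":0,"ty":0,"tz":0,"twist":0,"grip":0.4}]'; python3 -c "
from h import *
o=get_obs();print(o['wrist_force'],o['wrist_torque'],o['joint_positions'][5])"
```

```text
time: 7.32
tool_pos: [0.562, 0.0183, 0.0656]
ee_rot: [-3.137, -0.006, 1.273]
wrist_force: [-6.4, 10.2, 10.7]
width: 0.0495
[-6.43764957 10.17068585 10.69149049] [1.57659695 0.62164479 0.00586448] 0.22428491318217667
```

Side forces are building because the grip sits about 3 mm off the rod axis along tool x. I'll release, re-centre and regrip.

```bash
python3 -m crank '[{"tx":0,"ty":0,"tz":0,"twist":0,"grip":0.64},{"tx":0,"ty":0,"tz":0,"twist":0,"grip":0.64},{"tx":0,"ty":0,"tz":0,"twist":0,"grip":0.64}]'; python3 -c "
from h import *
o=get_obs();print(o['wrist_force'],o['tool_pos'],o['joint_positions'][5])"
```

```text
time: 7.7
tool_pos: [0.563, 0.0137, 0.0637]
ee_rot: [-3.141, 0.001, 1.271]
wrist_force: [0.1, -0.0, -0.5]
width: 0.06
[ 0.08323419 -0.01194443 -0.48672026] [0.56302709 0.01373059 0.06373548] 0.22361121813533918
```

```bash
python3 -m crank '[{"tx":0.06,"ty":-0.2,"tz":0,"twist":0,"grip":0.64},{"tx":0,"ty":0,"tz":0,"twist":0,"grip":0.4},{"tx":0,"ty":0,"tz":0,"twist":0,"grip":0.4},{"tx":0,"ty":0,"tz":0,"twist":0,"grip":0.4},{"tx":0,"ty":0,"tz":0,"twist":0,"grip":0.4}]'; python3 -c "
from h import *
o=get_obs();print(o['wrist_force'],o['tool_pos'],o['joint_positions'][5])"
```

```text
time: 8.32
tool_pos: [0.5611, 0.0154, 0.0643]
ee_rot: [-3.14, 0.0, 1.272]
wrist_force: [-1.8, 0.6, 1.7]
width: 0.0495
[-1.7928087   0.56518025  1.71641961] [0.56106645 0.01544657 0.06426347] 0.22496666090715559
```

```bash
python3 -m crank '[{"tx":0,"ty":0,"tz":-0.083,"twist":-10,"grip":0.4},{"tx":0,"ty":0,"tz":-0.083,"twist":-10,"grip":0.4},{"tx":0,"ty":0,"tz":-0.083,"twist":-10,"grip":0.4},{"tx":0,"ty":0,"tz":-0.083,"twist":-10,"grip":0.4},{"tx":0,"ty":0,"tz":0,"twist":0,"grip":0.4}]'; python3 -c "
from h import *
o=get_obs();print(o['wrist_force'],o['wrist_torque'],o['joint_positions'][5])"
```

```text
time: 8.95
tool_pos: [0.5602, 0.0154, 0.0676]
ee_rot: [-3.139, -0.001, 1.972]
wrist_force: [-5.6, 0.2, 2.8]
width: 0.0493
[-5.57406276  0.19102355  2.75886721] [-0.01227154  0.77441149  0.02677106] -0.4743975677292684
```

```bash
python3 -m crank '[{"tx":0,"ty":0,"tz":-0.083,"twist":-10,"grip":0.4},{"tx":0,"ty":0,"tz":-0.083,"twist":-10,"grip":0.4},{"tx":0,"ty":0,"tz":-0.083,"twist":-10,"grip":0.4},{"tx":0,"ty":0,"tz":-0.083,"twist":-10,"grip":0.4},{"tx":0,"ty":0,"tz":-0.083,"twist":-10,"grip":0.4},{"tx":0,"ty":0,"tz":-0.083,"twist":-10,"grip":0.4},{"tx":0,"ty":0,"tz":0,"twist":0,"grip":0.4},{"tx":0,"ty":0,"tz":0,"twist":0,"grip":0.64},{"tx":0,"ty":0,"tz":0,"twist":0,"grip":0.64},{"tx":0,"ty":0,"tz":0,"twist":0,"grip":0.64}]'; python3 -c "
from h import *
o=get_obs();print(o['wrist_force'],o['wrist_torque'],o['joint_positions'][5])"
```

```text
time: 10.2
tool_pos: [0.5621, 0.0154, 0.0729]
ee_rot: [3.142, 0.001, 3.018]
wrist_force: [0.1, 0.4, 0.1]
width: 0.0602
[0.14826905 0.44438871 0.0808373 ] [ 0.0237524  -0.12930655 -0.01177283] -1.5204234714117337
```

```bash
python3 -m crank '[{"tx":0,"ty":0,"tz":-2,"twist":0,"grip":0.64},{"tx":0,"ty":0,"tz":-1.8,"twist":0,"grip":0.64},{"tx":0,"ty":0,"tz":0,"twist":0,"grip":0.34},{"tx":0,"ty":0,"tz":0,"twist":0,"grip":0.34},{"tx":0,"ty":0,"tz":0,"twist":0,"grip":0.34},{"tx":0,"ty":0,"tz":0,"twist":0,"grip":0.34}]'; python3 -c "
from h import *
o=get_obs();print(o['wrist_force'],o['tool_pos'],o['joint_positions'])
p=snap('scene');crop(p,'s3.png',240,150,350,250,7)"
```

```text
time: 10.95
tool_pos: [0.5612, 0.0154, 0.11]
ee_rot: [-3.141, -0.001, 3.018]
wrist_force: [-0.4, 0.6, -0.5]
width: 0.0319
[-0.35146044  0.63591609 -0.46018446] [0.56121682 0.01540657 0.10997245] [-7.34870296e-02  1.57998943e-01  1.50522583e+00 -8.85893455e-05
  1.47968724e+00 -1.52044500e+00]
```

View pics/s3.png

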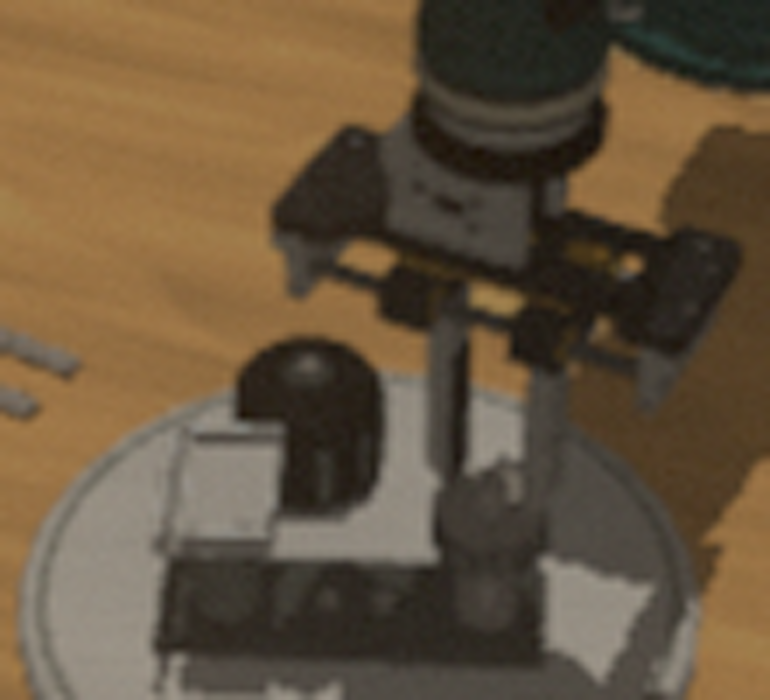

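The collar is visibly higher now, with the fingers straddling the rod above it. I'm feeling for its top face with the fingertips.

```bash
for i in 1; do python3 -m crank '[{"tx":0,"ty":0,"tz":0.6,"twist":0,"grip":0.34},{"tx":0,"ty":0,"tz":0,"twist":0,"grip":0.34}]'; done; python3 -c "
from h import *
o=get_obs();print(o['joint_positions'])"
python3 -m crank '[{"tx":0,"ty":0,"tz":0.1,"twist":0,"grip":0.34},{"tx":0,"ty":0,"tz":0,"twist":0,"grip":0.34}]'
python3 -m crank '[{"tx":0,"ty":0,"tz":0.1,"twist":0,"grip":0.34},{"tx":0,"ty":0,"tz":0,"twist":0,"grip":0.34}]'
```

```text
time: 11.25
tool_pos: [0.561, 0.0154, 0.1037]
ee_rot: [-3.141, -0.002, 3.018]
wrist_force: [-1.2, 0.5, 0.9]
width: 0.0317
[-7.34634624e-02  1.62121397e-01  1.51336555e+00 -6.23105109e-05
  1.46793383e+00 -1.52042849e+00]
time: 11.5
tool_pos: [0.5616, 0.0154, 0.1037]
ee_rot: [-3.142, -0.0, 3.018]
wrist_force: [-0.3, -0.4, -0.1]
width: 0.0319
time: 11.75
tool_pos: [0.5616, 0.0154, 0.1027]
ee_rot: [-3.142, 0.0, 3.018]
wrist_force: [0.4, 1.0, 0.2]
width: 0.0319
```

```bash
python3 -m crank '[{"tx":0,"ty":0,"tz":0.1,"twist":0,"grip":0.34},{"tx":0,"ty":0,"tz":0,"twist":0,"grip":0.34}]'
python3 -m crank '[{"tx":0,"ty":0,"tz":0.1,"twist":0,"grip":0.34},{"tx":0,"ty":0,"tz":0,"twist":0,"grip":0.34}]'
```

```text
time: 12.0
tool_pos: [0.5616, 0.0154, 0.1017]
ee_rot: [-3.142, -0.0, 3.018]
wrist_force: [-0.9, -0.2, 0.3]
width: 0.0319
time: 12.25
tool_pos: [0.5615, 0.0154, 0.1006]
ee_rot: [-3.142, -0.0, 3.018]
wrist_force: [-0.1, 0.3, 0.3]
width: 0.0317
```

```bash
python3 -m crank '[{"tx":0,"ty":0,"tz":0.06,"twist":0,"grip":0.34},{"tx":0,"ty":0,"tz":0,"twist":0,"grip":0.34}]' | grep -E "pos|force"
python3 -m crank '[{"tx":0,"ty":0,"tz":0.06,"twist":0,"grip":0.34},{"tx":0,"ty":0,"tz":0,"twist":0,"grip":0.34}]'| grep -E "pos|force"
```

```text
tool_pos: [0.5616, 0.0154, 0.1001]
wrist_force: [-0.3, -0.0, -0.7]
tool_pos: [0.5616, 0.0154, 0.0995]
wrist_force: [0.5, -0.0, 0.1]
```

```bash
python3 -m crank '[{"tx":0,"ty":0,"tz":0.06,"twist":0,"grip":0.34},{"tx":0,"ty":0,"tz":0,"twist":0,"grip":0.34}]' | grep -E "pos|force"
python3 -m crank '[{"tx":0,"ty":0,"tz":0.06,"twist":0,"grip":0.34},{"tx":0,"ty":0,"tz":0,"twist":0,"grip":0.34}]'| grep -E "pos|force"
```

```text
tool_pos: [0.5616, 0.0154, 0.0989]
wrist_force: [0.1, -0.4, -0.9]
tool_pos: [0.5617, 0.0154, 0.0985]
wrist_force: [0.4, 0.4, 0.9]
```

```bash
python3 -m crank '[{"tx":0,"ty":0,"tz":0.06,"twist":0,"grip":0.34},{"tx":0,"ty":0,"tz":0,"twist":0,"grip":0.34}]' | grep -E "pos|force"
```

```text
tool_pos: [0.5617, 0.0154, 0.0984]
wrist_force: [-1.5, 1.2, 4.0]
```

```bash
python3 -m crank '[{"tx":0,"ty":0,"tz":0.06,"twist":0,"grip":0.34},{"tx":0,"ty":0,"tz":0,"twist":0,"grip":0.34}]' | grep -E "pos|force"
```

```text
tool_pos: [0.5617, 0.0154, 0.0984]
wrist_force: [-1.8, -0.2, 7.1]
```

Contact gives the collar top at TCP z = 98.4 mm (tip ≈87.4 mm). Next I probe the nest floor the same way.

```bash
python3 -m crank '[{"tx":0,"ty":0,"tz":-1.6,"twist":0,"grip":0.34},{"tx":0,"ty":0,"tz":-1.6,"twist":0,"grip":0.34},{"tx":-1.12,"ty":-2.65,"tz":0,"twist":0,"grip":0.34},{"tx":-1.12,"ty":-2.65,"tz":0,"twist":0,"grip":0.34},{"tx":-1.12,"ty":-2.65,"tz":0,"twist":0,"grip":0.34},{"tx":-1.12,"ty":-2.65,"tz":0,"twist":0,"grip":0.34},{"tx":0,"ty":0,"tz":0,"twist":9.6,"grip":0.34},{"tx":0,"ty":0,"tz":0,"twist":9.6,"grip":0.34},{"tx":0,"ty":0,"tz":0,"twist":9.6,"grip":0.34},{"tx":0,"ty":0,"tz":0,"twist":9.6,"grip":0.34},{"tx":0,"ty":0,"tz":0,"twist":9.6,"grip":0.34},{"tx":0,"ty":0,"tz":0,"twist":9.6,"grip":0.34}]'; python3 -m crank '[{"tx":0,"ty":0,"tz":0,"twist":9.6,"grip":0.34},{"tx":0,"ty":0,"tz":0,"twist":0,"grip":0.34}]'; python3 -c "
from h import *
p=snap('scene');crop(p,'s4.png',240,150,350,250,7)"
```

```text
time: 15.25
tool_pos: [0.5934, -0.0955, 0.1301]
ee_rot: [3.141, 0.001, 2.007]
wrist_force: [-0.3, 0.1, 0.3]
width: 0.0321
time: 15.5
tool_pos: [0.5934, -0.0954, 0.13]
ee_rot: [3.141, 0.001, 1.847]
wrist_force: [-0.1, 0.1, 0.9]
width: 0.0325
```

View pics/s4.png

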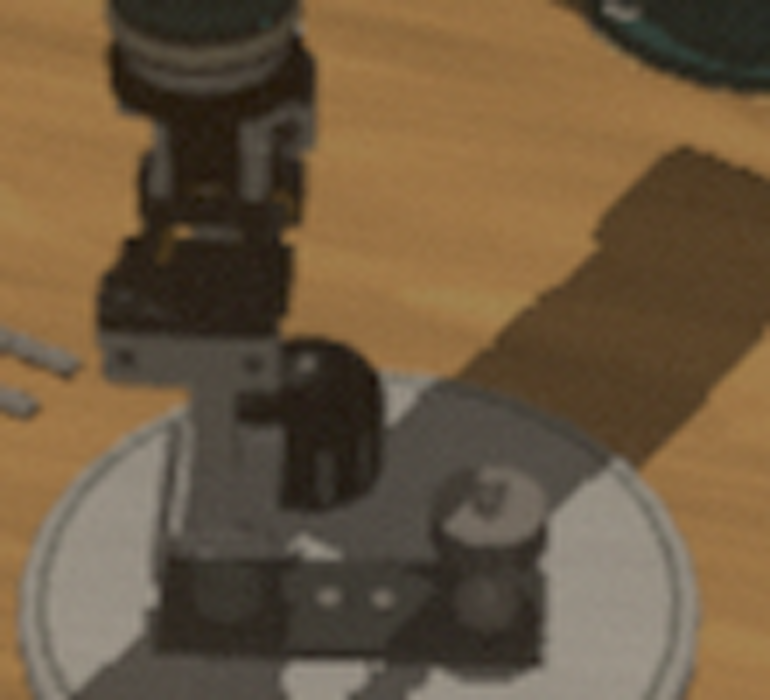

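```bash
python3 -m crank '[{"tx":0,"ty":0,"tz":0,"twist":0,"grip":0.15},{"tx":0,"ty":0,"tz":0,"twist":0,"grip":0.15},{"tx":0,"ty":0,"tz":1.2,"twist":0,"grip":0.15},{"tx":0,"ty":0,"tz":1.1,"twist":0,"grip":0.15},{"tx":0,"ty":0,"tz":0,"twist":0,"grip":0.15},{"tx":0,"ty":0,"tz":0,"twist":0,"grip":0.15}]'; python3 -m crank '[{"tx":0,"ty":0,"tz":0.1,"twist":0,"grip":0.15},{"tx":0,"ty":0,"tz":0.1,"twist":0,"grip":0.15},{"tx":0,"ty":0,"tz":0,"twist":0,"grip":0.15}]'|grep -E "pos|force"; python3 -c "
from h import *
p=snap('scene');crop(p,'s5.png',240,150,350,250,7)"
```

```text
time: 16.3
tool_pos: [0.5929, -0.0953, 0.1059]
ee_rot: [-3.141, -0.0, 1.845]
wrist_force: [0.0, 0.2, 1.3]
width: 0.0144
tool_pos: [0.593, -0.0953, 0.1042]
wrist_force: [0.4, 0.2, -0.6]
```

View pics/s5.png

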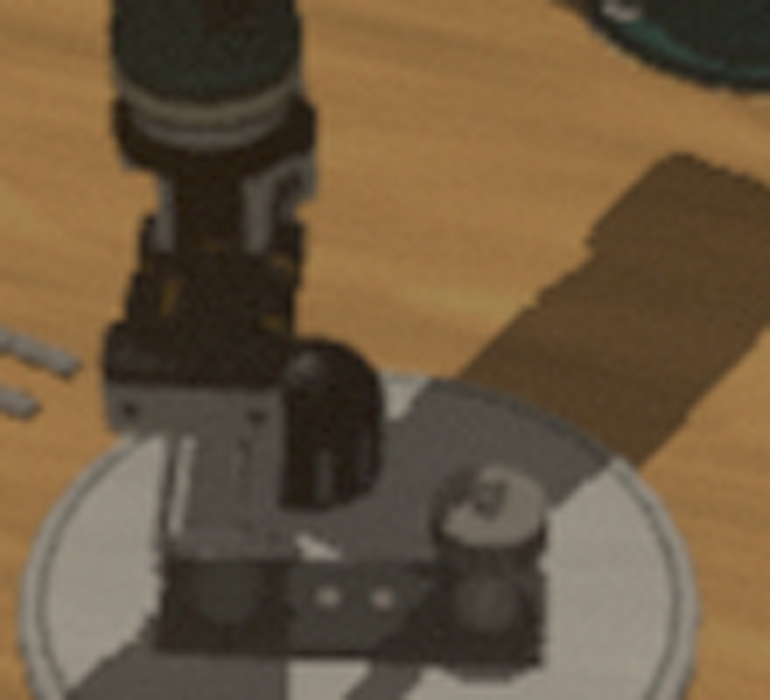

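```bash
S='[{"tx":0,"ty":0,"tz":0.08,"twist":0,"grip":0.15},{"tx":0,"ty":0,"tz":0,"twist":0,"grip":0.15}]'; true
python3 -m crank '[{"tx":0,"ty":0,"tz":0.1,"twist":0,"grip":0.15},{"tx":0,"ty":0,"tz":0,"twist":0,"grip":0.15}]' |grep -E "pos|force"
python3 -m crank '[{"tx":0,"ty":0,"tz":0.1,"twist":0,"grip":0.15},{"tx":0,"ty":0,"tz":0,"twist":0,"grip":0.15}]' |grep -E "pos|force"
```

```text
tool_pos: [0.5929, -0.0953, 0.103]
wrist_force: [-0.4, -0.1, 0.1]
tool_pos: [0.5929, -0.0953, 0.102]
wrist_force: [0.5, 0.2, -0.8]
```

```bash
python3 -m crank '[{"tx":0,"ty":0,"tz":0.1,"twist":0,"grip":0.15},{"tx":0,"ty":0,"tz":0,"twist":0,"grip":0.15}]' |grep -E "pos|force"
```

```text
tool_pos: [0.5929, -0.0953, 0.101]
wrist_force: [-0.6, -0.4, 0.3]
```

```bash
python3 -m crank '[{"tx":0,"ty":0,"tz":0.1,"twist":0,"grip":0.15},{"tx":0,"ty":0,"tz":0,"twist":0,"grip":0.15}]' |grep -E "pos|force"
```

```text
tool_pos: [0.5931, -0.0954, 0.1004]
wrist_force: [0.5, -0.0, 0.9]
```

```bash
python3 -m crank '[{"tx":0,"ty":0,"tz":0.06,"twist":0,"grip":0.15},{"tx":0,"ty":0,"tz":0,"twist":0,"grip":0.15}]' |grep -E "pos|force"
```

```text
tool_pos: [0.5931, -0.0954, 0.1004]
wrist_force: [-2.5, -0.4, 4.3]
```

```bash
python3 -m crank '[{"tx":0,"ty":0,"tz":0.06,"twist":0,"grip":0.15},{"tx":0,"ty":0,"tz":0,"twist":0,"grip":0.15}]' |grep -E "pos|force"
```

```text
tool_pos: [0.5931, -0.0954, 0.1004]
wrist_force: [-2.8, 0.5, 7.1]
```

The nest floor contact is at TCP z = 100.4 mm, so the collar is 2.0 mm low and needs 24° more. Going back to turn it.

```bash
python3 -m crank '[{"tx":0,"ty":0,"tz":-1.6,"twist":0,"grip":0.15},{"tx":0,"ty":0,"tz":-1.6,"twist":0,"grip":0.15},{"tx":2.88,"ty":0,"tz":0,"twist":0,"grip":0.65},{"tx":2.88,"ty":0,"tz":0,"twist":0,"grip":0.65},{"tx":2.88,"ty":0,"tz":0,"twist":0,"grip":0.65},{"tx":2.88,"ty":0,"tz":0,"twist":0,"grip":0.65},{"tx":0,"ty":0,"tz":0,"twist":0,"grip":0.65},{"tx":0,"ty":0,"tz":0,"twist":0,"grip":0.65}]'
```

```text
time: 19.23
tool_pos: [0.5623, 0.015, 0.1315]
ee_rot: [3.141, 0.001, 1.845]
wrist_force: [0.2, -0.4, -0.1]
width: 0.0609
```

```bash
python3 -m crank '[{"tx":0.05,"ty":-0.06,"tz":2,"twist":0,"grip":0.65},{"tx":0,"ty":0,"tz":2,"twist":0,"grip":0.65},{"tx":0,"ty":0,"tz":1.9,"twist":0,"grip":0.65},{"tx":0,"ty":0,"tz":0,"twist":0,"grip":0.65},{"tx":0,"ty":0,"tz":0,"twist":0,"grip":0.4},{"tx":0,"ty":0,"tz":0,"twist":0,"grip":0.4},{"tx":0,"ty":0,"tz":0,"twist":0,"grip":0.4},{"tx":0,"ty":0,"tz":0,"twist":0,"grip":0.4}]'
```

```text
time: 20.23
tool_pos: [0.5605, 0.0152, 0.0726]
ee_rot: [-3.14, 0.001, 1.845]
wrist_force: [-4.6, -2.9, 2.3]
width: 0.0497
```

```bash
python3 -m crank '[{"tx":0,"ty":0,"tz":-0.07,"twist":-8,"grip":0.4},{"tx":0,"ty":0,"tz":-0.07,"twist":-8,"grip":0.4},{"tx":0,"ty":0,"tz":-0.06,"twist":-8,"grip":0.4},{"tx":0,"ty":0,"tz":0,"twist":0,"grip":0.4},{"tx":0,"ty":0,"tz":0,"twist":0,"grip":0.4}]'
```

```text
time: 20.85
tool_pos: [0.5601, 0.0151, 0.0745]
ee_rot: [-3.139, 0.0, 2.264]
wrist_force: [-6.0, -2.4, 3.4]
width: 0.0493
```

```bash
python3 -m crank '[{"tx":0,"ty":0,"tz":0,"twist":0,"grip":0.65},{"tx":0,"ty":0,"tz":0,"twist":0,"grip":0.65},{"tx":0,"ty":0,"tz":0,"twist":0,"grip":0.65},{"tx":0,"ty":0,"tz":-1.6,"twist":0,"grip":0.65},{"tx":0,"ty":0,"tz":-1.4,"twist":0,"grip":0.65},{"tx":0,"ty":0,"tz":0,"twist":0,"grip":0.34},{"tx":0,"ty":0,"tz":0,"twist":0,"grip":0.34},{"tx":0,"ty":0,"tz":0,"twist":0,"grip":0.34},{"tx":0,"ty":0,"tz":0,"twist":0,"grip":0.34}]'
```

```text
time: 21.98
tool_pos: [0.5608, 0.0159, 0.1033]
ee_rot: [-3.141, -0.001, 2.264]
wrist_force: [0.1, 0.0, 0.5]
width: 0.0321
```

```bash
python3 -m crank '[{"tx":0,"ty":0,"tz":0.1,"twist":0,"grip":0.34},{"tx":0,"ty":0,"tz":0.1,"twist":0,"grip":0.34},{"tx":0,"ty":0,"tz":0,"twist":0,"grip":0.34},{"tx":0,"ty":0,"tz":0,"twist":0,"grip":0.34}]'|grep -E "pos|force"
```

```text
tool_pos: [0.5611, 0.0159, 0.102]
wrist_force: [0.2, 0.1, 0.3]
```

```bash
python3 -m crank '[{"tx":0,"ty":0,"tz":0.1,"twist":0,"grip":0.34},{"tx":0,"ty":0,"tz":0,"twist":0,"grip":0.34}]'|grep -E "pos|force"
```

```text
tool_pos: [0.561, 0.0159, 0.1008]
wrist_force: [-0.4, 0.4, 0.4]
```

```bash
python3 -m crank '[{"tx":0,"ty":0,"tz":0.06,"twist":0,"grip":0.34},{"tx":0,"ty":0,"tz":0,"twist":0,"grip":0.34}]'|grep -E "pos|force"
```

```text
tool_pos: [0.5612, 0.0159, 0.1005]
wrist_force: [-0.2, -0.4, 1.8]
```

```bash
python3 -m crank '[{"tx":0,"ty":0,"tz":0.06,"twist":0,"grip":0.34},{"tx":0,"ty":0,"tz":0,"twist":0,"grip":0.34}]'|grep -E "pos|force"
```

```text
tool_pos: [0.5612, 0.0159, 0.1004]
wrist_force: [-0.9, -1.1, 3.3]
```

```bash
python3 -m crank '[{"tx":0,"ty":0,"tz":0.06,"twist":0,"grip":0.34},{"tx":0,"ty":0,"tz":0,"twist":0,"grip":0.34}]'|grep -E "pos|force"
```

```text
tool_pos: [0.5612, 0.0159, 0.1004]
wrist_force: [-2.8, 0.1, 6.8]
```

Collar re-probed at TCP z = 100.4 mm, equal to the nest. I'm lifting clear and measuring the bracket again.

```bash
python3 -m crank '[{"tx":0,"ty":0,"tz":-2,"twist":0,"grip":0.34},{"tx":0,"ty":0,"tz":-3,"twist":0,"grip":0.6},{"tx":0,"ty":0,"tz":-3,"twist":0,"grip":0.6},{"tx":0,"ty":0,"tz":0,"twist":0,"grip":0.6}]'
cat > br.py <<'E'
from h import *
import pickle, scipy.optimize as so
from scipy.ndimage import map_coordinates
P={n:snap(n) for n in('top','scene')}
G={}
for n,p in P.items():
    g=cv2.cvtColor(p['frame'],cv2.COLOR_RGB2LAB).astype(float);m=0
    for c in range(3):
        h=cv2.GaussianBlur(g[:,:,c],(0,0),.9);m=m+np.gradient(h,axis=0)**2+np.gradient(h,axis=1)**2
    G[n]=np.minimum(np.sqrt(m),25)
pl=np.array([(-75,-25),(75,-25),(75,-12),(35,-12),(35,12),(75,12),(75,25),(-75,25),(-75,-25)])/1000.
bt=np.array([(-15,-13),(15,-13),(15,13),(-15,13),(-15,-13)])/1000.
def W(v,L,z):
    c,s=np.cos(v[2]),np.sin(v[2]);return np.c_[v[0]+c*L[:,0]-s*L[:,1],v[1]+s*L[:,0]+c*L[:,1],np.full(len(L),z)]
def dens(w,k=25): return np.concatenate([a+(b-a)*np.linspace(0,1,k,endpoint=False)[:,None] for a,b in zip(w[:-1],w[1:])])
def cost(v):
    s=0
    for n,k in(('top',2),('scene',1)):
        uv=proj(P[n],np.r_[dens(W(v,pl,.005))])
        s+=k*map_coordinates(G[n],[uv[:,1],uv[:,0]],order=1).mean()
    return -s
B=None;rng=np.random.default_rng(0)
for i in range(25):
    x0=np.array([.458,-.315,1.4])+rng.normal(size=3)*[.004,.004,.03]
    r=so.minimize(cost,x0,method='Nelder-Mead',options=dict(initial_simplex=np.vstack([x0]+[x0+d for d in np.diag([.004,.004,.03])])))
    if B is None or r.fun<B.fun:B=r
print(B.x,B.fun)
for n,b in(('top',(320,200,400,275,8)),('scene',(190,170,280,230,8))):
    c0,r0,c1,r1,s=b
    im=cv2.resize(cv2.cvtColor(P[n]['frame'],cv2.COLOR_RGB2BGR)[r0:r1,c0:c1],None,fx=s,fy=s,interpolation=cv2.INTER_CUBIC)
    for L,z,c in((pl,.005,(0,0,255)),(bt,.05,(255,0,0))):
        cv2.polylines(im,[np.round((proj(P[n],W(B.x,L,z))-[c0,r0]+.5)*s).astype(int)],False,c,1)
    cv2.imwrite(f'pics/br_{n}.png',im)
E
python3 br.py
```

```text
time: 23.98
tool_pos: [0.5627, 0.0158, 0.1815]
ee_rot: [3.137, 0.004, 2.264]
wrist_force: [0.0, 0.2, -0.4]
width: 0.0553
[ 0.45973947 -0.31226699  1.3839832 ] -24.114503887145798
```

View pics/br_top.png

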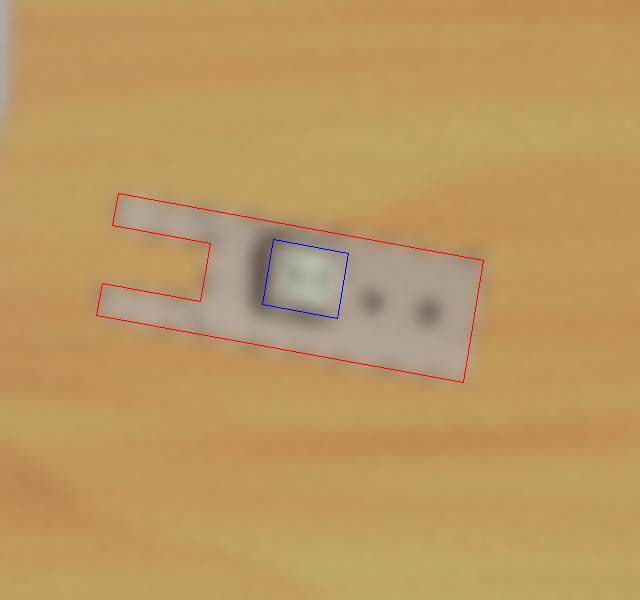

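View pics/br_scene.png

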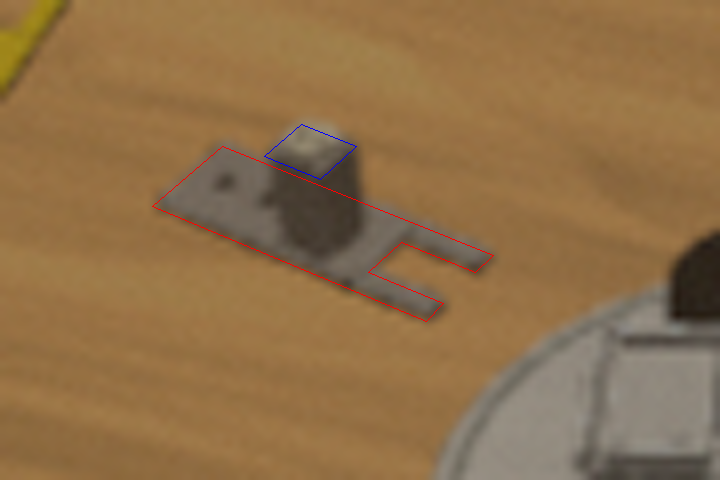

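The overlay sits on the chromed plate: the top view has the fork at (110,255) and the tail at (475,320). Bracket ≈ (0.4585, -0.313), yaw 1.384. I'm moving above it.

```bash
python3 -m crank '[{"tx":-3.12,"ty":-4.82,"tz":0,"twist":0,"grip":0.65},{"tx":-3.12,"ty":-4.82,"tz":0,"twist":0,"grip":0.65},{"tx":-3.12,"ty":-4.82,"tz":0,"twist":0,"grip":0.65},{"tx":-3.12,"ty":-4.82,"tz":0,"twist":0,"grip":0.65},{"tx":-3.12,"ty":-4.82,"tz":0,"twist":0,"grip":0.65},{"tx":-3.12,"ty":-4.82,"tz":0,"twist":0,"grip":0.65},{"tx":0,"ty":0,"tz":1,"twist":10,"grip":0.65},{"tx":0,"ty":0,"tz":1,"twist":10,"grip":0.65},{"tx":0,"ty":0,"tz":1,"twist":10,"grip":0.65},{"tx":0,"ty":0,"tz":1,"twist":10,"grip":0.65},{"tx":0,"ty":0,"tz":1,"twist":10.4,"grip":0.65},{"tx":0,"ty":0,"tz":0,"twist":0,"grip":0.65}]'
```

```text
time: 25.58
tool_pos: [0.4567, -0.3117, 0.1258]
ee_rot: [-3.136, -0.003, 1.386]
wrist_force: [0.3, 0.3, -0.6]
width: 0.061
```

```bash
python3 -m crank '[{"tx":0,"ty":0,"tz":2,"twist":0,"grip":0.65},{"tx":0,"ty":0,"tz":0,"twist":0,"grip":0.65},{"tx":0,"ty":0,"tz":0,"twist":0,"grip":0.65}]'; python3 -c "
from h import *
p=snap('scene');crop(p,'s6.png',180,120,290,220,7)
p=snap('top');crop(p,'t6.png',310,180,420,280,6)"
```

```text
time: 25.95
tool_pos: [0.4583, -0.3129, 0.1094]
ee_rot: [3.142, 0.0, 1.385]
wrist_force: [0.3, -0.8, -0.0]
width: 0.061
```

View pics/s6.png

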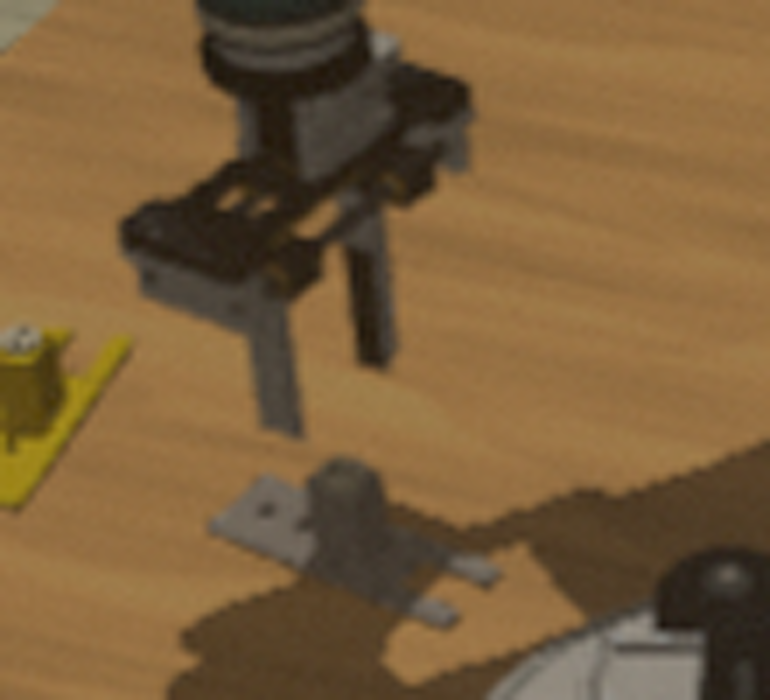

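View pics/t6.png

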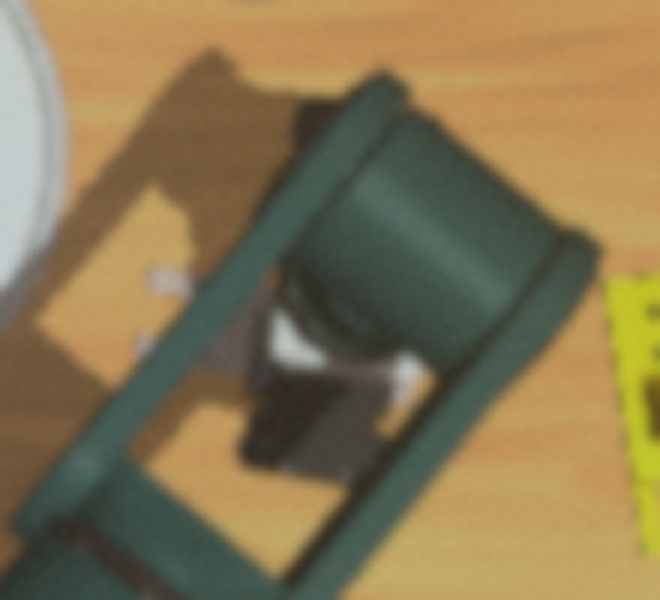

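The gripper is centred over the chromed bracket's block at scene (345,480). The yellow one is well off to the left. Descending.

```bash
python3 -m crank '[{"tx":0,"ty":0,"tz":2.5,"twist":0,"grip":0.65},{"tx":0,"ty":0,"tz":2.5,"twist":0,"grip":0.65},{"tx":0,"ty":0,"tz":2,"twist":0,"grip":0.65},{"tx":0,"ty":0,"tz":1.2,"twist":0,"grip":0.65},{"tx":0,"ty":0,"tz":0,"twist":0,"grip":0.65},{"tx":0,"ty":0,"tz":0,"twist":0,"grip":0.4}]'; python3 -c "
from h import *
p=snap('scene');crop(p,'s7.png',180,120,290,220,7)"
```

```text
time: 26.8
tool_pos: [0.4589, -0.3135, 0.0283]
ee_rot: [3.14, 0.001, 1.384]
wrist_force: [0.3, 0.6, 0.5]
width: 0.0542
```

View pics/s7.png

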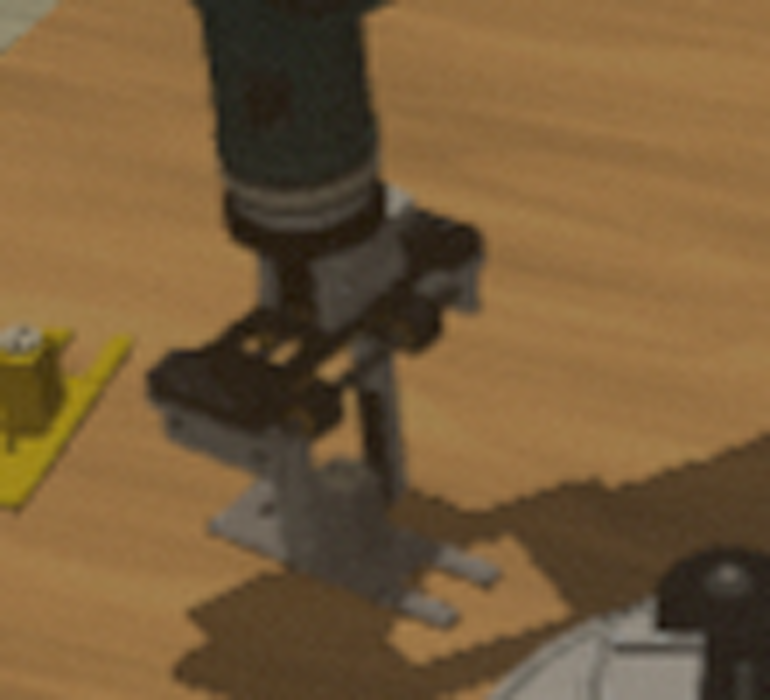

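```bash
python3 -m crank '[{"tx":0,"ty":0,"tz":0,"twist":0,"grip":0.15},{"tx":0,"ty":0,"tz":0,"twist":0,"grip":0.15},{"tx":0,"ty":0,"tz":0,"twist":0,"grip":0.15},{"tx":0,"ty":0,"tz":0,"twist":0,"grip":0.15}]';python3 -m crank '[{"tx":0,"ty":0,"tz":0,"twist":0,"grip":0.15},{"tx":0,"ty":0,"tz":0,"twist":0,"grip":0.15}]'
```

```text
time: 27.35
tool_pos: [0.4579, -0.3129, 0.0276]
ee_rot: [-3.141, 0.0, 1.384]
wrist_force: [-2.4, 0.2, 4.3]
width: 0.0258
time: 27.6
tool_pos: [0.4579, -0.313, 0.0275]
ee_rot: [-3.141, 0.0, 1.384]
wrist_force: [-3.6, 2.1, 6.2]
width: 0.0259
```

```bash
python3 -m crank '[{"tx":0,"ty":0,"tz":-1,"twist":0,"grip":0.15},{"tx":0,"ty":0,"tz":-2,"twist":0,"grip":0.15},{"tx":0,"ty":0,"tz":-3,"twist":0,"grip":0.15},{"tx":0,"ty":0,"tz":-3,"twist":0,"grip":0.15},{"tx":0,"ty":0,"tz":-3,"twist":0,"grip":0.15},{"tx":0,"ty":0,"tz":-1.5,"twist":0,"grip":0.15},{"tx":0,"ty":0,"tz":0,"twist":0,"grip":0.15},{"tx":0,"ty":0,"tz":0,"twist":0,"grip":0.15}]'; python3 -c "
from h import *
p=snap('scene');crop(p,'s8.png',180,110,290,210,7)"
```

```text
time: 28.6
tool_pos: [0.4576, -0.3123, 0.1604]
ee_rot: [-3.139, -0.001, 1.384]
wrist_force: [-0.1, -0.2, -3.1]
width: 0.0253
```

View pics/s8.png

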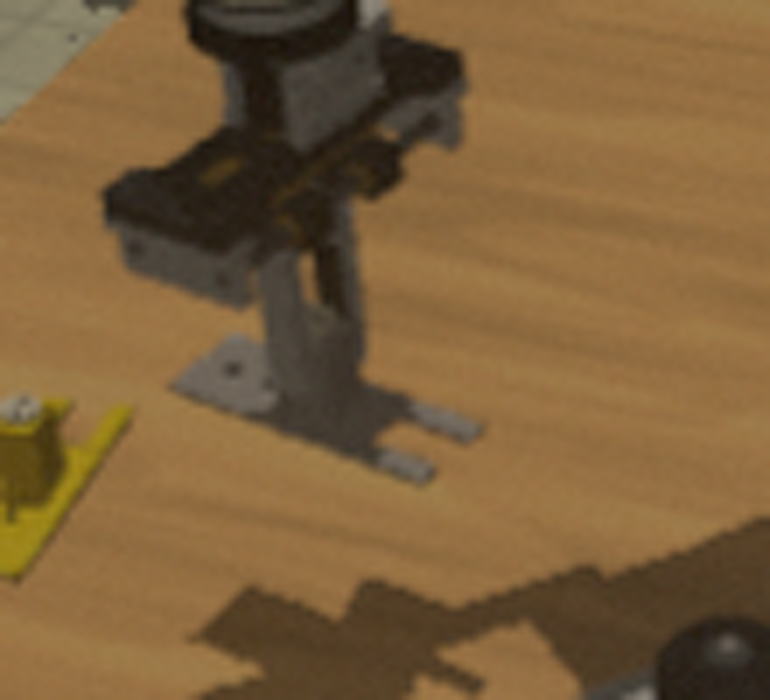

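The bracket is held level in hand. Carrying it to hover above the jig.

```bash
python3 -m crank '[{"tx":4.19,"ty":0.93,"tz":0,"twist":0,"grip":0.15},{"tx":4.19,"ty":0.93,"tz":0,"twist":0,"grip":0.15},{"tx":4.19,"ty":0.93,"tz":0,"twist":0,"grip":0.15},{"tx":4.19,"ty":0.93,"tz":0,"twist":0,"grip":0.15},{"tx":4.19,"ty":0.93,"tz":0,"twist":0,"grip":0.15},{"tx":4.19,"ty":0.93,"tz":0,"twist":0,"grip":0.15},{"tx":4.19,"ty":0.93,"tz":0,"twist":0,"grip":0.15},{"tx":0,"ty":0,"tz":0,"twist":-8.87,"grip":0.15},{"tx":0,"ty":0,"tz":0,"twist":-8.87,"grip":0.15},{"tx":0,"ty":0,"tz":0,"twist":-8.87,"grip":0.15},{"tx":0,"ty":0,"tz":0,"twist":0,"grip":0.15},{"tx":0,"ty":0,"tz":0,"twist":0,"grip":0.15}]'; python3 -c "
from h import *
p=snap('scene');crop(p,'s9.png',225,140,345,240,6.5)
p=snap('top');crop(p,'t9.png',220,150,325,250,6)"
```

```text
time: 30.15
tool_pos: [0.5762, -0.0367, 0.1612]
ee_rot: [-3.14, -0.001, 1.846]
wrist_force: [-0.3, -0.6, -2.3]
width: 0.0264
```

View pics/s9.png

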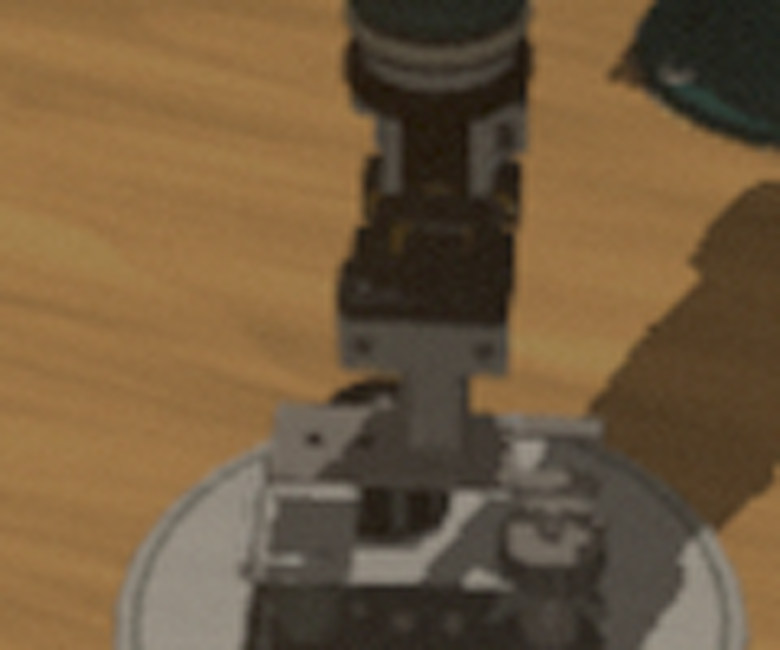

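View pics/t9.png

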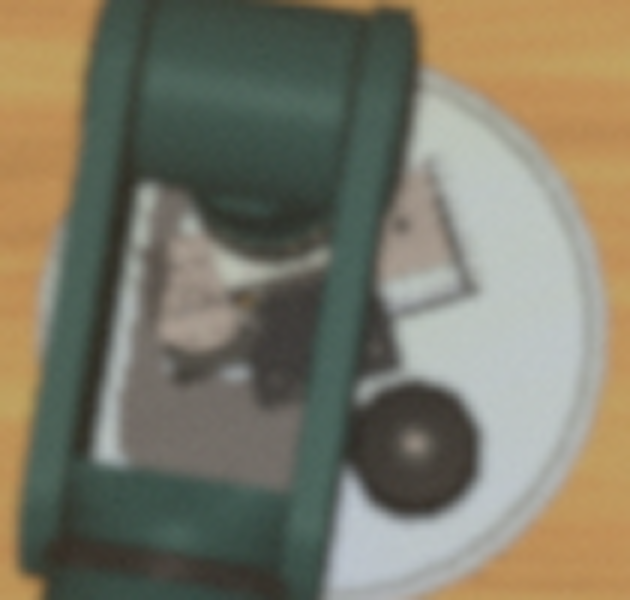

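```bash
cat > ov2.py <<'E'
from h import *
import pickle,sys
O=eval(sys.argv[1]); z=float(sys.argv[2]); tag=sys.argv[3]
pl=np.array([(-75,-25),(75,-25),(75,-12),(35,-12),(35,12),(75,12),(75,25),(-75,25),(-75,-25)])/1000.
def W(v,L,z):
    c,s=np.cos(v[2]),np.sin(v[2]);return np.c_[v[0]+c*L[:,0]-s*L[:,1],v[1]+s*L[:,0]+c*L[:,1],np.full(len(L),z)]
a=np.linspace(0,2*np.pi,40)
J=(.5764,-.0373,1.848)
C=lambda r:np.c_[.055+r*np.cos(a),r*np.sin(a)]
nest=np.array([(-.037,-.03),(-.0815,-.03),(-.0815,.03),(-.037,.03),(-.037,-.03)])
for n,b in(('top',(220,150,325,250,7.4)),('scene',(225,150,345,240,6.6))):
    p=pickle.load(open(f'last_{n}.pkl','rb'));c0,r0,c1,r1,s=b
    im=cv2.resize(cv2.cvtColor(p['frame'],cv2.COLOR_RGB2BGR)[r0:r1,c0:c1],None,fx=s,fy=s,interpolation=cv2.INTER_CUBIC)
    for L,zz,v,c in((pl,z+.005,O,(0,0,255)),(C(.007),.104,J,(255,0,0)),(C(.025),.0894,J,(0,255,0)),(nest,.0894+.008,J,(255,255,0))):
        cv2.polylines(im,[np.round((proj(p,W(v,L,zz))-[c0,r0]+.5)*s).astype(int)],False,c,1)
    cv2.imwrite(f'pics/o2{n}{tag}.png',im)
E
python3 ov2.py "(.5764,-.0370,1.847)" .1337 a
```

```text
(no output)
```

View pics/o2scenea.png

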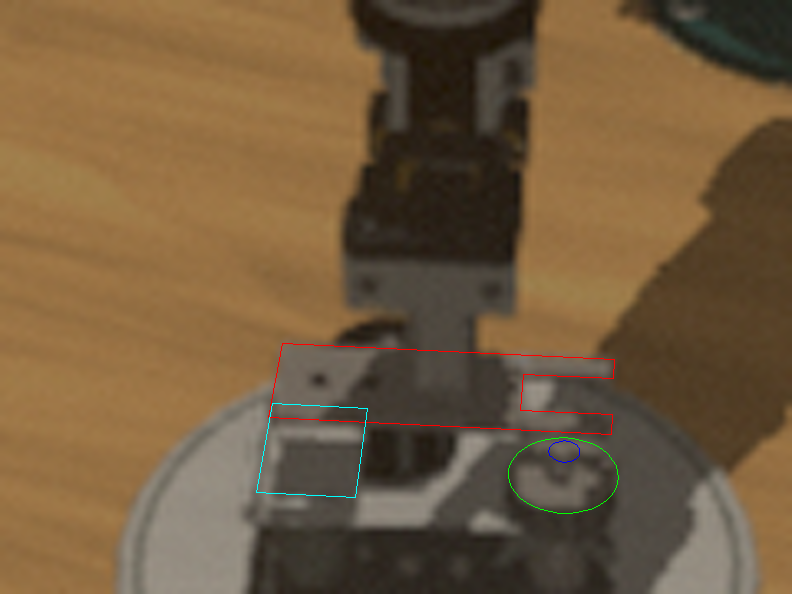

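View pics/o2topa.png

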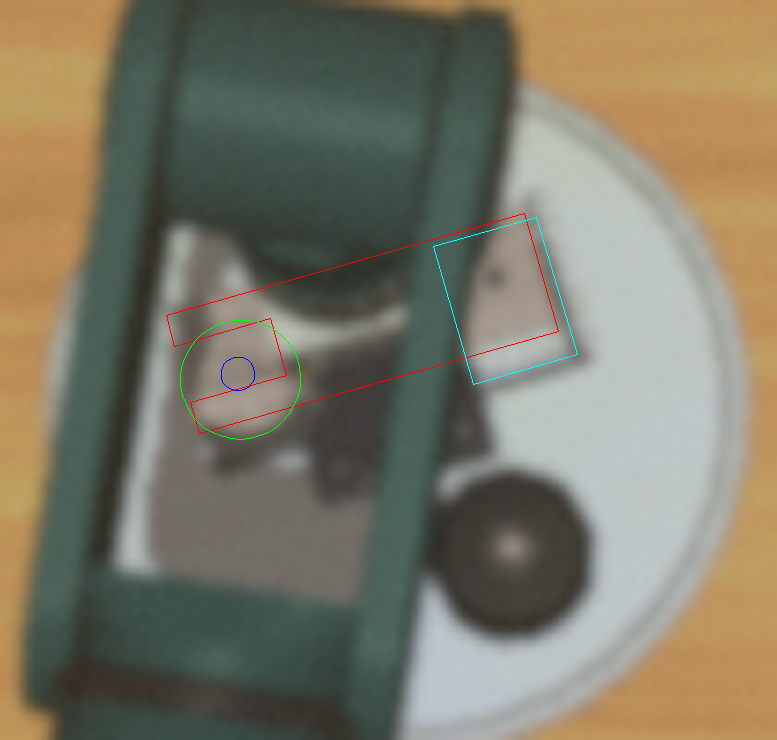

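The predicted outlines for bracket, rod/collar and nest agree with both pictures to about 2 mm, against a slack of 5 mm. Lowering the fork round the rod top, then looking again.

```bash
python3 -m crank '[{"tx":0,"ty":0,"tz":1,"twist":0,"grip":0.15},{"tx":0,"ty":0,"tz":1,"twist":0,"grip":0.15},{"tx":0,"ty":0,"tz":1,"twist":0,"grip":0.15},{"tx":0,"ty":0,"tz":0.5,"twist":0,"grip":0.15},{"tx":0,"ty":0,"tz":0,"twist":0,"grip":0.15},{"tx":0,"ty":0,"tz":0,"twist":0,"grip":0.15}]'; python3 -c "
from h import *
p=snap('scene');crop(p,'s10.png',255,180,340,240,9)
p=snap('top');crop(p,'t10.png',225,160,315,235,8)"
```

```text
time: 31.0
tool_pos: [0.5769, -0.0368, 0.1276]
ee_rot: [3.141, 0.0, 1.849]
wrist_force: [-0.2, 0.5, -1.8]
width: 0.0256
```

View pics/s10.png

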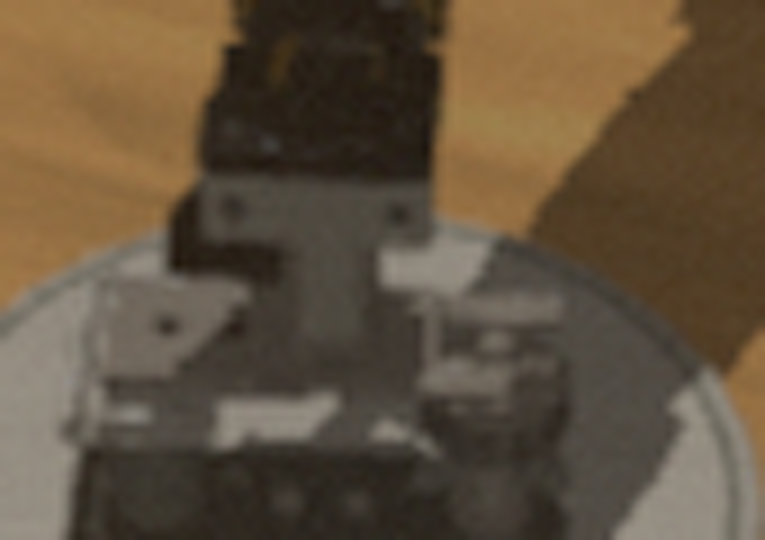

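View pics/t10.png

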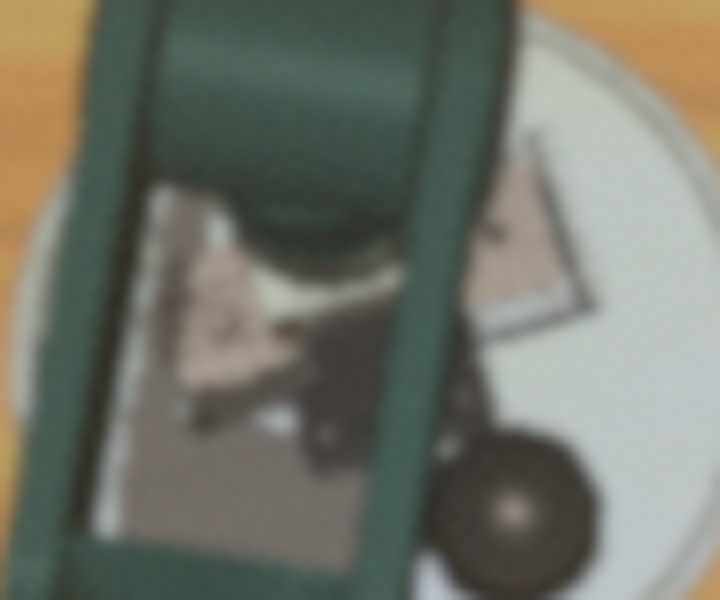

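The rod top shows between the tines at scene (495,340), and the tail lies between the cheeks. Lowering gently.

```bash
python3 -m crank '[{"tx":0,"ty":0,"tz":0.3,"twist":0,"grip":0.15},{"tx":0,"ty":0,"tz":0.3,"twist":0,"grip":0.15},{"tx":0,"ty":0,"tz":0.2,"twist":0,"grip":0.15},{"tx":0,"ty":0,"tz":0,"twist":0,"grip":0.15},{"tx":0,"ty":0,"tz":0,"twist":0,"grip":0.15}]'
```

```text
time: 31.72
tool_pos: [0.5767, -0.0368, 0.1192]
ee_rot: [3.141, 0.0, 1.849]
wrist_force: [0.3, -0.3, -2.3]
width: 0.0256
```

```bash
python3 -m crank '[{"tx":0,"ty":0,"tz":0.1,"twist":0,"grip":0.15},{"tx":0,"ty":0,"tz":0,"twist":0,"grip":0.15}]'|grep -E "pos|rot|force"
```

```text
tool_pos: [0.5766, -0.0368, 0.1181]
ee_rot: [-3.142, 0.0, 1.849]
wrist_force: [0.1, -0.6, -3.0]
```

```bash
python3 -m crank '[{"tx":0,"ty":0,"tz":0.1,"twist":0,"grip":0.15},{"tx":0,"ty":0,"tz":0,"twist":0,"grip":0.15}]'|grep -E "pos|rot|force"
```

```text
tool_pos: [0.5765, -0.0367, 0.117]
ee_rot: [-3.141, -0.0, 1.849]
wrist_force: [-0.5, 0.9, -1.6]
```

```bash
python3 -m crank '[{"tx":0,"ty":0,"tz":0.06,"twist":0,"grip":0.15},{"tx":0,"ty":0,"tz":0,"twist":0,"grip":0.15}]'|grep -E "pos|rot|force"
```

```text
tool_pos: [0.5766, -0.0368, 0.1167]
ee_rot: [3.141, 0.0, 1.849]
wrist_force: [0.1, 0.5, -2.2]
```

```bash
python3 -m crank '[{"tx":0,"ty":0,"tz":0.06,"twist":0,"grip":0.15},{"tx":0,"ty":0,"tz":0,"twist":0,"grip":0.15}]'|grep -E "pos|rot|force"
```

```text
tool_pos: [0.5767, -0.0368, 0.1167]
ee_rot: [3.141, 0.0, 1.849]
wrist_force: [-1.3, -0.2, 3.1]
```

```bash
python3 -m crank '[{"tx":0,"ty":0,"tz":0,"twist":0,"grip":0.3},{"tx":0,"ty":0,"tz":0,"twist":0,"grip":0.45},{"tx":0,"ty":0,"tz":0,"twist":0,"grip":0.55},{"tx":0,"ty":0,"tz":0,"twist":0,"grip":0.6},{"tx":0,"ty":0,"tz":0,"twist":0,"grip":0.6}]'
python3 -m crank '[{"tx":0,"ty":0,"tz":-1,"twist":0,"grip":0.6},{"tx":0,"ty":0,"tz":-2,"twist":0,"grip":0.6},{"tx":0,"ty":0,"tz":-3,"twist":0,"grip":0.6},{"tx":0,"ty":0,"tz":-3,"twist":0,"grip":0.6},{"tx":0,"ty":0,"tz":-3,"twist":0,"grip":0.6},{"tx":-6,"ty":0,"tz":0,"twist":0,"grip":0.6},{"tx":-6,"ty":0,"tz":0,"twist":0,"grip":0.6},{"tx":-6,"ty":0,"tz":0,"twist":0,"grip":0.6},{"tx":-6,"ty":0,"tz":0,"twist":0,"grip":0.6},{"tx":-6,"ty":0,"tz":0,"twist":0,"grip":0.6},{"tx":0,"ty":0,"tz":0,"twist":0,"grip":0.6}]'; python3 -c "
from h import *
p=snap('scene');crop(p,'s11.png',245,180,345,255,8)
p=snap('top');crop(p,'t11.png',220,150,325,250,6)"; python3 ov2.py "(.5767,-.0368,1.849)" .0894 b
```

```text
time: 33.35
tool_pos: [0.5766, -0.0368, 0.1159]
ee_rot: [-3.142, 0.0, 1.849]
wrist_force: [-0.2, -0.5, -0.1]
width: 0.0562
time: 34.72
tool_pos: [0.6583, -0.33, 0.2324]
ee_rot: [-3.138, -0.002, 1.843]
wrist_force: [-0.0, 1.9, -0.8]
width: 0.0564
```

View pics/s11.png

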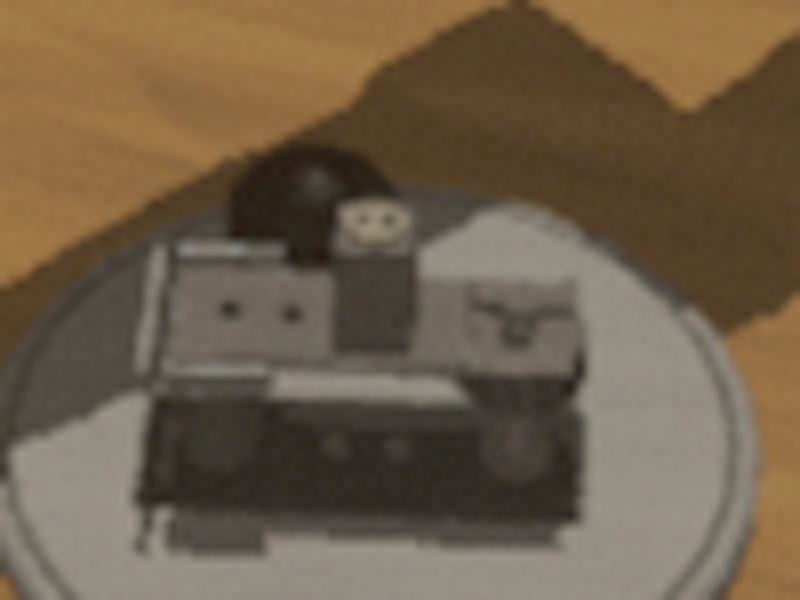

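View pics/o2topb.png

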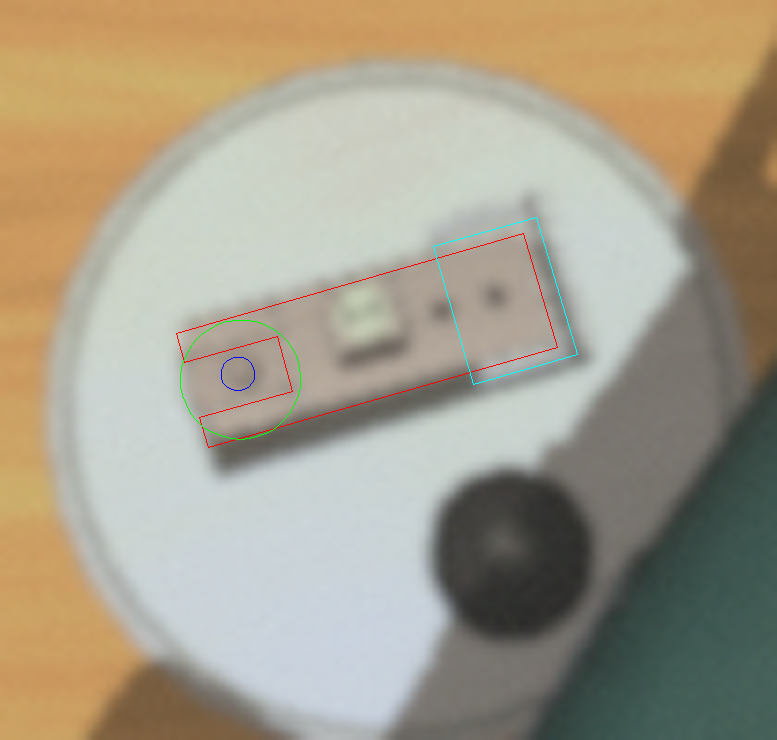

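View pics/o2sceneb.png

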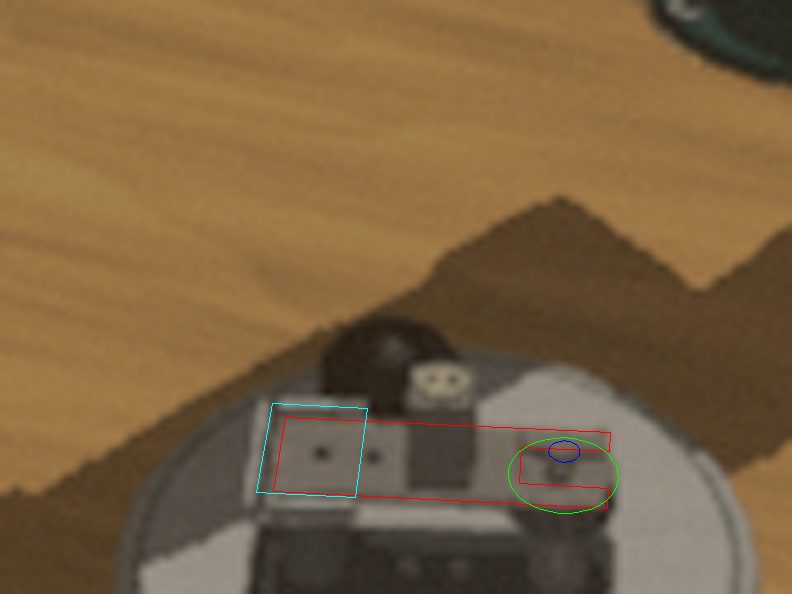

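The bracket is down: in the scene crop the tail lies between both cheeks at (230,315), the fork is round the rod at (515,325), and the motor is unmoved. The arm is clear, so I'm handing in.

```bash
python3 -m crank '[{"tx":0,"ty":0,"tz":0,"twist":0,"grip":0.6},{"tx":0,"ty":0,"tz":0,"twist":0,"grip":0.6},{"tx":0,"ty":0,"tz":0,"twist":0,"grip":0.6}]'; python3 -c "
from h import *
print(get_obs()['wrist_force'],abs(get_obs()['qvel']).max());print(ticket.close_job())"
```

```text
time: 35.2
tool_pos: [0.659, -0.3241, 0.2371]
ee_rot: [3.141, 0.001, 1.85]
wrist_force: [-0.3, 0.0, -0.4]
width: 0.0562
[-0.34086912  0.03904767 -0.37807865] 0.008664777182448449
the job is handed in; nothing more can be done
None
```

I spun the collar up its rod and let go of it, then laid the chromed bracket across the collar and the nest. The job was handed in at 35.2 s.

- **Collar height:** I checked it by lightly touching both surfaces with the fingertips (about 7 N). The first turn left the collar 2.0 mm low, so I gave it 24° more. The second touch read 100.4 mm tool height on the collar, the same as on the nest floor.
- **Collar grip:** my first grip was about 3 mm off the rod's axis and side forces built up to roughly 12 N. I released it, re-centred and finished the turn.
- **Bracket:** it touched down at 116.7 mm tool height, against 116.9 mm expected. The tool showed no tilt when it touched.
- **Last pictures:** the fork is round the rod and the tail lies between the nest's cheeks. The motor is where it was, and the arm is clear with no force on the wrist.
- **Disagreement:** the camera estimate of the rod's position was about 3 mm off from what the grip showed. I used the grip's figure.
- **Not checked:** once I let go, I judged level only from the touches and pictures. I did not measure the remote, loupe and knob again at the end, but the arm never went near them.

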